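# Set out weldment parts on the tacking plate

### The job

Set out the five loose parts in front of you for tacking on the long steel plate: stand the square bar on end on the chalk cross next to the V-block, lay the flat steel block on the cross next to the red-edged angle magnet the way up it lies now, and lay the spacer ring flat on the middle cross, between the two. Then stand the tube upright on top of the ring, concentric with it, and lay the hex nut flat on the middle of the block's top. Let go of everything and do not disturb the spray can or the ceramic cup.

Things in the scene. Friction and masses are not known exactly. Their poses are not given: they have to be found in the camera images.
- plate: The tacking plate: a long flat steel plate screwed to the table, 110 x 500 x 8 mm. Origin at the centre of its underside, on the table; its y axis runs along its length, x across it, z up. Its top, 8 mm above the origin, has a white chalk centreline along y, crossed by three chalk lines: the crosses are at y = -100, 0 and +100 mm, x = 0. The whole plate is shifted and turned a little from start to start.
- vee: Ground steel V-block, 50 x 44 x 36 mm high, fixed on the plate at one end of the centreline (plate y = +200 or -200 mm, differs from start to start; the magnet is at the other end). Origin at the centre of its underside. It marks the end where the bar goes.
- magnet: Angle magnet for welding: flat triangular steel with clipped corners and a red edge, 82 x 82 x 15 mm high, fixed on the plate at the other end of the centreline (plate y = -200 or +200 mm). Origin at the centre of its underside. It marks the end where the block goes.
- ring_mid (a point): Centre (half-way up) of the loose turned steel spacer ring, outside diameter 48 mm, 18 mm high, lying flat, axis z. Starts on the table; grasp it across its outside. Its rim carries the tube.
- tube_mid (a point): Centre (half-way up) of the loose steel tube stub, outside diameter 34 mm, 98 mm high, standing upright on the table, axis z. It rests on the ring's top and does not go into it.
- bar_mid (a point): Centre (half-way up) of the loose square aluminium bar, 34 x 34 x 82 mm, standing on end on the table, z along its length, x and y square to its flats.
- block_mid (a point): Centre (half-way up) of the loose flat milled steel block, 55 mm along its x, 30 mm along its y, 26 mm high, lying on the table.
- nut_mid (a point): Centre (half-way up) of the loose M12 hex nut, 19 mm across flats (along its x), 22 mm across corners (along its y), 10 mm high, lying flat on the table.
- can_mid (a point): Centre (half-way up) of the spray can, 52 mm diameter, 188 mm high, white and red, standing on the table to the right of the plate. Not to be disturbed.
- cup_mid (a point): Centre (half-way up) of the reddish-brown ceramic gas cup, 24 mm diameter, 40 mm high, standing on the table to the left of the plate. Not to be disturbed.
Not all that is in view belongs to the job. Leave any green or orange look-alike of the part that bears block_mid alone. What is shaped like the part that bears ring_mid but yellow is not meant.

How it is judged:
By the outcome, as a careful person would: the job done as asked, in the order asked, and still so for the second after the job is handed in, with the robot touching nothing.
It also fails if it takes over 118 s, if anything falls off the work surface, if the arm or the gripper's body presses on something with over 40 N, if the wrist force passes 120 N, or if a joint passes its speed limit or range.

### The arm

A 6-joint arm with a two-finger parallel gripper is mounted at the origin on a cart in front of the work surface, level with it; the furniture and walls round the work are solid. World frame = base frame: x ahead of the robot, y to its left, z up, the work surface at z = 0. Lengths are in m, angles in rad, forces in N, time in s.
With the tool pointing down it reaches from about 0.375 to 0.9 m from the base axis. Payload 3.1 kg.
Tool frame: the origin (TCP) lies midway between the tips of the shut fingers; the grasp point (between the pads) lies 19 mm behind it (manip.grasp_offset is the distance from the TCP to the grasp point, in m); z points along the fingers, y is the line along which they close (so a half turn about z gives the same grasp; the last joint's range is limited). The gripper opens to 85 mm and grips with 20 to 120 N. Pads are 22 mm wide; open, the fingers measure 114 mm over their backs; the gripper's body (76 mm by 85 mm) begins 54 mm behind the grasp point. The pads swing forward as they close: fully open they stand 13 mm farther back than shut.
Start: joints at [-1.337, 0.527, 1.433, -0, 1.181, -0.178], TCP at [0.25, -0.573, 0.203] pointing down, gripper open.
Joint ranges: [-3.08, 3.08], [-0.75, 2.2], [0.22, 2.44], [-1.43, 4.57], [0, 2.65], [-2.85, 2.85]. Speed limits (rad/s): [2.79, 2.79, 3.14, 3.14, 3.14, 3.14].

### API

Orientations are given as a unit quaternion [x, y, z, w].
In Python, from station import sensors, cams, order, manip gives the robot as it stands.
- The arm moves only by the tool move_arm, never from a script. Its argument "targets" is a list of rows, each an object of numbers: "dx", "dy", "dz": the shift along the world's x, y, z normalised to -1 to 1, where 1 is 25 mm; "rx", "ry", "rz": the turn, a rotation vector about the world's x, y, z normalised to -1 to 1, where 1 is 30 degrees. A call has exactly 10 rows; each row shifts and turns the commanded pose from where the row before left it; what a row does not reach is not made up. A row lasts 1/8 s, in which the tool goes at most 62.5 mm and 10.7 degrees, less where a joint would pass 70% of its speed; a pose out of reach is approached as far as the arm can. A call with a number of a shift or a turn outside -1 to 1 is refused whole. A call with a gripper value outside its range is refused whole. "claw" is the opening in per cent of the stroke, from 0 (shut) to 100 (fully open), set as the call begins (left out, the last holds). The fingers move at their own pace and stop on an object; "newtons" is the grip in N (left out, the last holds). Time passes only in rows, so rows that do not move let the fingers close, or fill a call up. It gives the time, the measured TCP pose, the force, the opening and the grip force at its end, in the units of the state.
- sensors.sense(): the state, without advancing time (a new reading comes with each control period).
- cams.snapshot(name): name is "side" or "top" or "wrist"; returns the picture (480x640x3 uint8, red, green, blue); there is no depth.
- cams.camera_model(name): a dict with "fx", "fy", "cx", "cy" (pixels), "extrinsics" (4x4, takes a point from world to camera coordinates). Camera axes: x right, y down, z forward; pixel columns grow to the right and rows downward; lengths in m; the calibration is good to about 2 mm. The wrist camera is an equidistant fisheye: a pixel r from the principal point sees the ray r / f radians off the axis. A picture is of the moment at which its call begins: read the wrist's pose just before it. camera_model takes no time and is no camera call; for the wrist camera it gives the pose at the moment of the call.
- order.sign_off(): hands the job in; it is judged then, once.
The state is a dict: "t": time; "q": joint angles; "qd": joint speeds; "tau": joint torques, N m; "tcp_pos": TCP position; "tool_rot": TCP orientation; "force": force on the tool from outside, world axes, zero at the start; "ft_torque": the same for the moment, N m; "finger_gap": opening from 0.0 (shut) to 1.0 (fully open); "gripper_force": force on a finger pad.
Only numpy, scipy, OpenCV 4.12 (cv2) and the standard library are available. Lean on these libraries where they do the work, as an engineer would, in place of code of your own. Each camera call takes 0.05 s, during which the arm holds its last target. There are 200 camera calls.

## Working session

There is one attempt and no reset: what is moved stays moved. The work goes in short steps, Python scripts to look and compute and a tool call to move; the robot and the scene stay as the last step left them, time stands still between calls to the robot, and variables do not carry over. Pictures are saved under pics/ and viewed, at most 17 in all, crops included, and the job is handed in when it is done.

Besides the shell and the picture viewer there is one more tool, called after "Request:" as a command line: name --argument value ..., lists and objects as JSON in quotes. move_arm: Moves the arm, as the interface text tells. Scaled input: -1 to 1 covers 25 mm each way for a shift and 30 degrees each way for a turn. Its arguments: {"type":"object","properties":{"targets":{"type":"array"},"claw":{"type":"number"},"newtons":{"type":"number"}},"required":["targets"]}

```bash
mkdir -p pics; ls
python3 - <<'E'
from station import sensors,cams,manip
import cv2
for n in("top","side"):
    im=cams.snapshot(n); cv2.imwrite(f"pics/{n}0.png",im[:,:,::-1])
    m=cams.camera_model(n);print(n,m)
print(sensors.sense(),manip.grasp_offset)
E
```

```text
pics
top {'fx': 439.51885005115463, 'fy': 439.51885005115463, 'cx': 319.98104190375574, 'cy': 241.4086740458588, 'extrinsics': array([[ 0.00403793, -0.99993598,  0.01056982, -0.01293398],
       [-0.99734155, -0.00479604, -0.07271063,  0.53686672],
       [ 0.07275666, -0.01024812, -0.99729707,  1.44782205],
       [ 0.        ,  0.        ,  0.        ,  1.        ]])}
side {'fx': 559.4633490185196, 'fy': 559.4633490185196, 'cx': 306.1179230250685, 'cy': 235.96220791957978, 'extrinsics': array([[-0.98687802, -0.16024111,  0.01986355,  0.52775692],
       [-0.10087793,  0.5158199 , -0.85073702,  0.12227101],
       [ 0.12607703, -0.84157746, -0.52521611,  1.43204686],
       [ 0.        ,  0.        ,  0.        ,  1.        ]])}
{'t': 0.1, 'q': array([-1.33746329e+00,  5.28388366e-01,  1.43378522e+00,  2.69666833e-05,
        1.18139197e+00, -1.78554366e-01]), 'qd': array([-0.00013154, -0.00176646, -0.00304762, -0.00066033,  0.00173088,
       -0.00122353]), 'tau': array([-5.61433353e-04, -4.43304992e+01, -1.78586340e+01, -2.60135857e-04,
        3.84954576e-03, -4.81137850e-07]), 'tcp_pos': array([ 0.25005096, -0.57203477,  0.20181869]), 'tool_rot': array([ 9.78869015e-01,  2.04485886e-01, -1.45505957e-05, -9.86419631e-04]), 'force': array([-0.4890063 ,  0.01811556, -0.00828509]), 'ft_torque': array([-0.03726256,  0.02454826,  0.06922498]), 'gripper_force': 0.0, 'finger_gap': 0.999022590161016} 0.0187
```

View pics/top0.png

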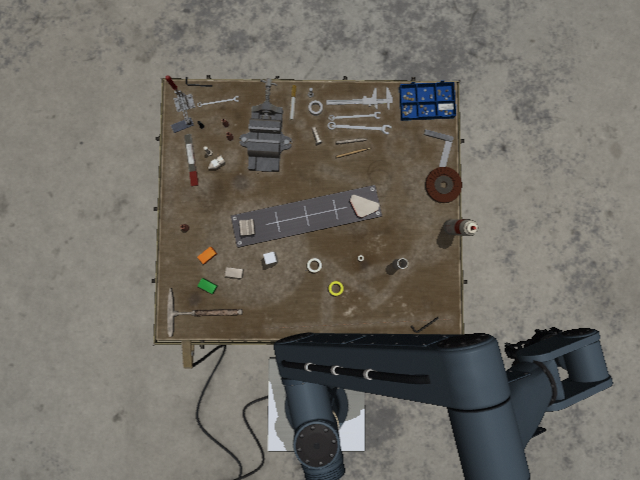

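View pics/side0.png

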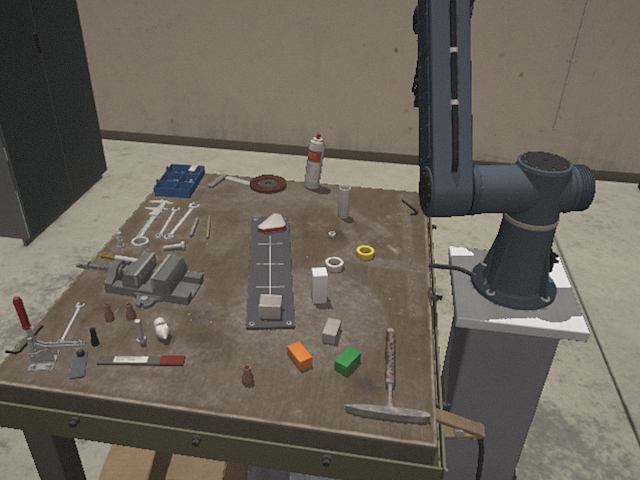

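The top view shows the plate with the vee at (247,228) and the magnet at (365,205). The block is at (233,272), bar (269,258), ring (314,265), nut (361,258), tube (402,264), can (467,228) and cup (185,228). The side view agrees.

```bash
cat > h.py <<'E'
import numpy as np,cv2
from station import sensors,cams
def ray(m,uv,fish=False):
    x=(np.atleast_2d(uv).astype(float)-[m['cx'],m['cy']])/[m['fx'],m['fy']]
    if fish:
        r=np.linalg.norm(x,axis=1,keepdims=True)+1e-12
        d=np.hstack([x/r*np.sin(r),np.cos(r)])
    else: d=np.hstack([x,np.ones((len(x),1))])
    E=np.array(m['extrinsics']);R=E[:3,:3];return -R.T@E[:3,3],d@R
def onplane(m,uv,z,fish=False):
    c,d=ray(m,uv,fish);return (c+d*((z-c[2])/d[:,2:]))[:,:2]
def proj(m,P,fish=True):
    E=np.array(m['extrinsics']);p=np.atleast_2d(P)@E[:3,:3].T+E[:3,3]
    if fish:
        n=np.linalg.norm(p[:,:2],axis=1,keepdims=True)+1e-12
        x=p[:,:2]/n*np.arctan2(n,p[:,2:])
    else: x=p[:,:2]/p[:,2:]
    return x*[m['fx'],m['fy']]+[m['cx'],m['cy']]
E
python3 - <<'E'
from h import *
im=cv2.imread('pics/top0.png');m=cams.camera_model('top')
g=im[:,:,1].astype(int);mx=im.max(2).astype(int);mn=im.min(2).astype(int)
c=im[170:300,170:490];cv2.imwrite('pics/crop0.png',cv2.resize(c,None,fx=2.5,fy=2.5,interpolation=cv2.INTER_CUBIC))
mask=((mn>115)).astype(np.uint8);mask[:175]=0;mask[310:]=0;mask[:,:150]=0;mask[:,480:]=0
n,l,s,ce=cv2.connectedComponentsWithStats(mask)
for i in range(1,n):
    if s[i,4]>8: print(s[i],ce[i].round(1),onplane(m,ce[i],0.0).round(3),onplane(m,ce[i],0.03).round(3))
E
```

```text
[150 175   8 135 778] [152.7 233.1] [[0.564 0.554]] [[0.561 0.543]]
[ 462  175   18  135 2145] [471.2 241. ] [[ 0.542 -0.524]] [[ 0.54  -0.514]]
[370 187   5   4  14] [371.9 188.6] [[ 0.72  -0.188]] [[ 0.714 -0.184]]
[350 195  30  22 411] [364.  205.5] [[ 0.662 -0.16 ]] [[ 0.657 -0.157]]
[266 200  81  32 207] [305.6 215.4] [[0.627 0.038]] [[0.623 0.038]]
[239 219  15  16 178] [245.9 226.5] [[0.588 0.24 ]] [[0.585 0.236]]
[238 241   4   4  10] [239.5 242.4] [[0.534 0.261]] [[0.532 0.256]]
[263 252  14  12 127] [269.4 257.4] [[0.483 0.159]] [[0.482 0.156]]
[358 255   6   6  24] [360.4 257.7] [[ 0.484 -0.147]] [[ 0.483 -0.144]]
[307 258  15  14 101] [314.1 264.6] [[0.46  0.009]] [[0.459 0.009]]
[398 258   9   3  11] [401.9 258.9] [[ 0.48  -0.288]] [[ 0.479 -0.282]]
[397 262  11   7  19] [400.7 265.6] [[ 0.458 -0.284]] [[ 0.457 -0.278]]
[225 267  18  11 144] [233.3 272.1] [[0.433 0.28 ]] [[0.433 0.274]]
[168 292   4  17  51] [169.6 300.9] [[0.337 0.49 ]] [[0.339 0.481]]
```

View pics/crop0.png

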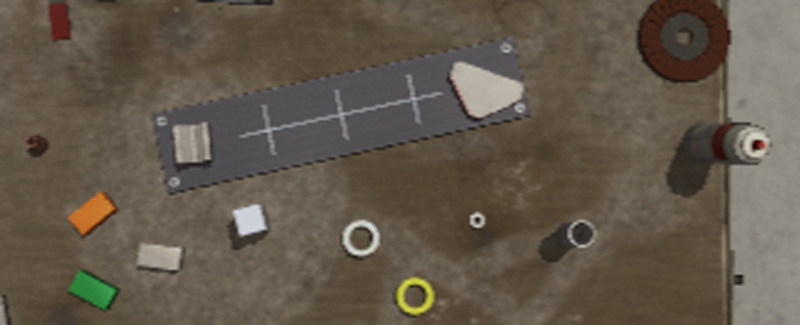

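The crop shows the crosses at crop pixels (268,129), (341,114) and (416,99). That is roughly (277,221.5), (306.3,215.5) and (336.3,209.5) in the full image. I'll fly over for a wrist view.

Request:
move_arm --targets '[{"dx":0.4,"dy":1,"dz":0.6,"rz":-0.04},{"dx":0.4,"dy":1,"dz":0.6,"rz":-0.04},{"dx":0.4,"dy":1,"dz":0.6,"rz":-0.04},{"dx":0.4,"dy":1,"dz":0.6,"rz":-0.04},{"dx":0.4,"dy":1,"dz":0.6,"rz":-0.04},{"dx":0.4,"dy":1,"dz":0.6,"rz":-0.04},{"dx":0.4,"dy":1,"dz":0.6,"rz":-0.04},{"dx":0.4,"dy":1,"dz":0.6,"rz":-0.04},{"dx":0.4,"dy":1,"dz":0.6,"rz":-0.04},{"dx":0.4,"dy":1,"dz":0.6,"rz":-0.04}]'

```text
schema error: expected keys dx, dy, dz, rx, ry, rz
```

Request:
move_arm --targets '[{"dx":0.4,"dy":1},{"dx":0.4,"dy":1},{"dx":0.4,"dy":1},{"dx":0.4,"dy":1},{"dx":0.4,"dy":1},{"dx":0.4,"dy":1},{"dx":0.4,"dy":1},{"dx":0.4,"dy":1},{"dx":0.4,"dy":1},{"dx":0.4,"dy":0.6}]'

```text
schema error: expected keys dx, dy, dz, rx, ry, rz
```

Run:
```python
from h import *
m=cams.camera_model('wrist');im=cams.snapshot('wrist')
cv2.imwrite('pics/w1.png',im[:,:,::-1]);np.save('w1.npy',m)
s=sensors.sense();print(s['t'],s['tcp_pos'],s['tool_rot'],s['q'],m['fx'])
print(-np.array(m['extrinsics'])[:3,:3].T@np.array(m['extrinsics'])[:3,3])
mt=cams.camera_model('top');print(onplane(mt,[[277.1,221.5],[306.3,215.5],[336.3,209.5]],.008))
```

```text
0.15 [ 0.25003446 -0.57214522  0.20194714] [ 9.78875804e-01  2.04454005e-01 -2.64879029e-05 -8.47864007e-04] [-1.33751431e+00  5.28261108e-01  1.43362719e+00 -7.06859381e-06
  1.18140090e+00 -1.78527241e-01] 371.64829954431775
[ 0.32111404 -0.54190281  0.37207167]
[[ 0.60439748  0.13423206]
 [ 0.62531102  0.03590101]
 [ 0.64631117 -0.06547487]]
```

View pics/w1.png

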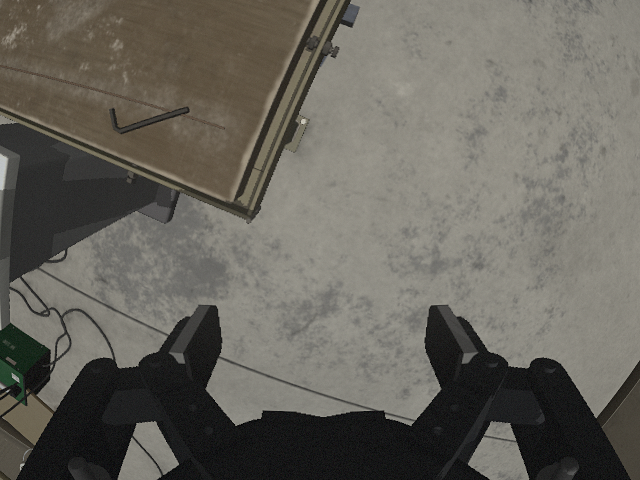

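The move was refused because every key must be given, so this wrist view shows only the floor and a table corner. I'll resend it with all keys.

Request:
move_arm --targets '[{"dx":0.4,"dy":1,"dz":0.6,"rx":0,"ry":0,"rz":-0.04},{"dx":0.4,"dy":1,"dz":0.6,"rx":0,"ry":0,"rz":-0.04},{"dx":0.4,"dy":1,"dz":0.6,"rx":0,"ry":0,"rz":-0.04},{"dx":0.4,"dy":1,"dz":0.6,"rx":0,"ry":0,"rz":-0.04},{"dx":0.4,"dy":1,"dz":0.6,"rx":0,"ry":0,"rz":-0.04},{"dx":0.4,"dy":1,"dz":0.6,"rx":0,"ry":0,"rz":-0.04},{"dx":0.4,"dy":1,"dz":0.6,"rx":0,"ry":0,"rz":-0.04},{"dx":0.4,"dy":1,"dz":0.6,"rx":0,"ry":0,"rz":-0.04},{"dx":0.4,"dy":1,"dz":0.6,"rx":0,"ry":0,"rz":-0.04},{"dx":0.4,"dy":1,"dz":0.6,"rx":0,"ry":0,"rz":-0.04}]'

```text
t: 1.4
tcp_pos: [0.3503, -0.3216, 0.3529]
tool_rot: [0.995, 0.101, -0.0, -0.0]
force: [-0.8, 0.3, 0.4]
finger_gap: 1.001
gripper_force: 0.0
```

Request:
move_arm --targets '[{"dx":0.4,"dy":1,"dz":0,"rx":0,"ry":0,"rz":0},{"dx":0.4,"dy":1,"dz":0,"rx":0,"ry":0,"rz":0},{"dx":0.4,"dy":1,"dz":0,"rx":0,"ry":0,"rz":0},{"dx":0.4,"dy":1,"dz":0,"rx":0,"ry":0,"rz":0},{"dx":0.4,"dy":1,"dz":0,"rx":0,"ry":0,"rz":0},{"dx":0.4,"dy":1,"dz":0,"rx":0,"ry":0,"rz":0},{"dx":0.4,"dy":1,"dz":0,"rx":0,"ry":0,"rz":0},{"dx":0.4,"dy":1,"dz":0,"rx":0,"ry":0,"rz":0},{"dx":0.4,"dy":1,"dz":0,"rx":0,"ry":0,"rz":0},{"dx":0.4,"dy":0.6,"dz":0,"rx":0,"ry":0,"rz":0}]'

```text
t: 2.65
tcp_pos: [0.45, -0.0814, 0.3525]
tool_rot: [0.995, 0.101, -0.0, -0.0]
force: [-0.1, 0.1, 0.1]
finger_gap: 0.995
gripper_force: 0.0
```

Run:
```python
from h import *
m=cams.camera_model('wrist');im=cams.snapshot('wrist')
cv2.imwrite('pics/w2.png',im[:,:,::-1]);np.save('w2.npy',m)
print(proj(m,[[.433,.277,.026],[.483,.157,.082],[.46,.009,.018],[.484,-.147,.01],[.46,-.275,.098],[.604,.134,.008],[.625,.036,.008],[.646,-.065,.008]]).round())
```

```text
[[ 90. 154.]
 [143. 131.]
 [259. 162.]
 [374. 167.]
 [476. 218.]
 [195.  49.]
 [264.  43.]
 [340.  42.]]
```

View pics/w2.png

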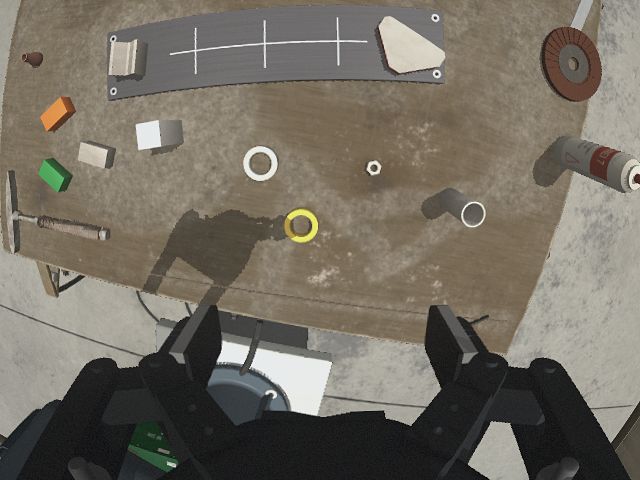

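The wrist view shows everything: crosses near (195,50), (265,45) and (338,42), bar (150,135), block (96,154), ring (260,163), nut (374,168) and tube top (473,214).

```bash
cat > meas.py <<'E'
from h import *
def blob(im,m,uv,z,thr,win=40,fish=True,chan='min'):
    g=im.min(2)
    u,v=map(int,uv);u0,v0=max(u-win,0),max(v-win,0)
    k=(g[v0:v+win,u0:u+win]>thr).astype(np.uint8)
    n,l,s,c=cv2.connectedComponentsWithStats(k)
    d=[np.min(np.hypot(*(np.argwhere(l==i)[:,::-1]+[u0,v0]-uv).T)) - .02*s[i,4]**.5 for i in range(1,n)]
    i=1+int(np.argmin(d));cs,_=cv2.findContours((l==i).astype(np.uint8),cv2.RETR_EXTERNAL,cv2.CHAIN_APPROX_NONE)
    p=max(cs,key=len)[:,0]+[u0,v0]
    P=(onplane(m,p,z,fish)*1000).astype(np.float32)
    r=cv2.minAreaRect(P);e=cv2.fitEllipse(P) if len(P)>5 else None
    return s[i],r,e,p
E
python3 - <<'E'
from meas import *
im=cv2.imread('pics/w2.png');m=np.load('w2.npy',allow_pickle=True).item()
for n,uv,z,t in [('ring',(251,150),.018,140),('nut',(374,161),.01,140),('tube',(473,203),.098,130),('bar',(147,135),.082,190),('bar',(147,135),.082,170),('block',(94,153),.026,150),('block',(94,153),.026,130)]:
    s,r,e,p=blob(im,m,uv,z,t,25)
    print(n,t,s,'rect',np.round(r[0],1),np.round(r[1],1),round(r[2],1),'ell',np.round(e[0],1),np.round(e[1],1))
g=im.min(2)
k=(g>125);ys,xs=np.nonzero(k[10:85,150:375]);pts=np.c_[xs+150,ys+10]
P=onplane(m,pts,.008,True)
# plate frame rough
c=np.array([.625,.036]);a=np.radians(11.5);
for it in range(3):
    ey=np.array([-np.sin(a),np.cos(a)]);ex=np.array([np.cos(a),np.sin(a)])
    x=(P-c)@ex;y=(P-c)@ey
    L=(abs(x)<.006)&(abs(y)<.13);b=np.polyfit(y[L],x[L],1)
    ww=(abs(x)>.006)&(abs(x)<.04)
    yc=[np.mean(y[ww&(abs(y-o)<.008)]) for o in(-.1,0,.1)];print(b,yc,L.sum())
    a-=np.arctan(b[0]);c=c+ex*b[1]+ey*np.mean(yc)
print('centre',c,'yaw',np.degrees(a)); ey=np.array([-np.sin(a),np.cos(a)]);print(c+.1*ey,c-.1*ey)
E
```

```text
ring 140 [ 17  21  33  29 422] rect [462.5  10.1] [38.8 44.7] 10.5 ell [460.1   8.7] [40.2 43.5]
nut 140 [ 18  24  14  15 111] rect [ 483.1 -146.8] [19.9 17.9] 58.0 ell [ 483.3 -146.8] [18.4 19. ]
tube 130 [ 13  23  25  27 181] rect [ 463.7 -269.6] [32.9 33.1] 79.6 ell [ 464.1 -269.5] [32.9 33.3]
bar 190 [ 14  10  25  30 607] rect [479.5 149.7] [33.6 33.9] 15.9 ell [479.6 149.6] [38.  38.4]
bar 170 [ 14  10  25  30 620] rect [479.6 149.7] [34.2 34. ] 15.8 ell [479.6 149.6] [38.2 39.3]
block 150 [  9  14  30  26 524] rect [432.5 273.7] [54.3 29.9] 82.5 ell [432.6 273.6] [32.5 63. ]
block 130 [  8  14  31  29 556] rect [430.4 274. ] [55.  35.2] 81.8 ell [431.7 272.9] [35.2 63.4]
[-0.01568908 -0.00015573] [np.float64(-0.09986102941779257), np.float64(0.0003195199515953802), np.float64(0.09994272979631727)] 482
[-2.24022937e-03 -1.68762110e-05] [np.float64(-0.09998350321725137), np.float64(0.00018603525271971137), np.float64(0.09984016455648075)] 480
[-4.92225744e-04 -2.84737001e-05] [np.float64(-0.09999407727366452), np.float64(0.000169328488723969), np.float64(0.09984411646054013)] 478
centre [0.624772   0.03611041] yaw 12.555402000262575
[0.60303365 0.13371904] [ 0.64651035 -0.06149822]
```

Request:
move_arm --targets '[{"dx":0.118,"dy":0.924,"dz":-0.93,"rx":0,"ry":0,"rz":0.014},{"dx":0.118,"dy":0.924,"dz":-0.93,"rx":0,"ry":0,"rz":0.014},{"dx":0.118,"dy":0.924,"dz":-0.93,"rx":0,"ry":0,"rz":0.014},{"dx":0.118,"dy":0.924,"dz":-0.93,"rx":0,"ry":0,"rz":0.014},{"dx":0.118,"dy":0.924,"dz":-0.93,"rx":0,"ry":0,"rz":0.014},{"dx":0.118,"dy":0.924,"dz":-0.93,"rx":0,"ry":0,"rz":0.014},{"dx":0.118,"dy":0.924,"dz":-0.93,"rx":0,"ry":0,"rz":0.014},{"dx":0.118,"dy":0.924,"dz":-0.93,"rx":0,"ry":0,"rz":0.014},{"dx":0.118,"dy":0.924,"dz":-0.93,"rx":0,"ry":0,"rz":0.014},{"dx":0.118,"dy":0.924,"dz":-0.93,"rx":0,"ry":0,"rz":0.014}]'

```text
t: 3.95
tcp_pos: [0.4798, 0.1485, 0.1194]
tool_rot: [0.991, 0.137, -0.0, 0.0]
force: [0.2, 0.7, 0.9]
finger_gap: 0.999
gripper_force: 0.0
```

Run:
```python
from meas import *
m0=np.load('w2.npy',allow_pickle=True).item();im=cv2.imread('pics/w2.png')
s,r,e,p=blob(im,m0,(251,150),.018,140,40);print(s,np.round(r,1) if 0 else r,e)
m=cams.camera_model('wrist');im=cams.snapshot('wrist');cv2.imwrite('pics/w3.png',im[:,:,::-1]);np.save('w3.npy',m)
print(sensors.sense()['tcp_pos'],proj(m,[[.4796,.1497,.082],[.603,.1337,.008],[.6248,.0361,.008]]))
```

```text
[ 32  36  35  35 547] ((458.65155029296875, 7.979167938232422), (47.13457489013672, 47.33936309814453), 55.270206451416016) ((458.501953125, 8.06987190246582), (46.80743408203125, 47.22365188598633), 107.49957275390625)
[0.47822344 0.15048453 0.11693124] [[319.82633752 257.55161789]
 [386.18247247  78.02287554]
 [505.83821508  96.29624882]]
```

View pics/w3.png

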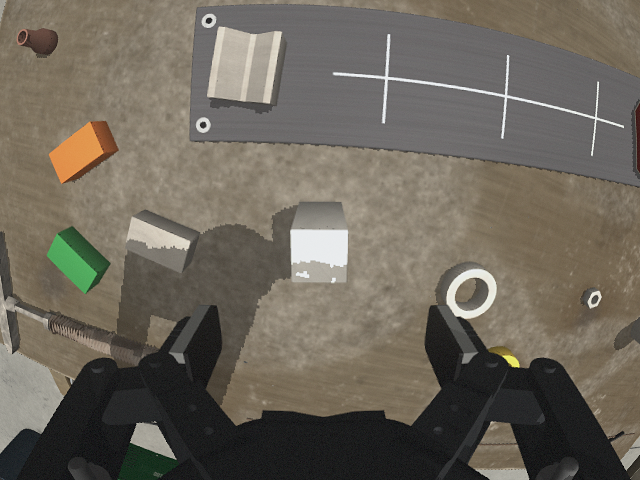

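The bar's top face is centred at about (319.5,256) and the vee-side cross is at (387,79). Both match the prediction, so I'll descend and grip.

Request:
move_arm --targets '[{"dx":0,"dy":0,"dz":-0.5,"rx":0,"ry":0,"rz":0},{"dx":0,"dy":0,"dz":-0.5,"rx":0,"ry":0,"rz":0},{"dx":0,"dy":0,"dz":-0.5,"rx":0,"ry":0,"rz":0},{"dx":0,"dy":0,"dz":-0.5,"rx":0,"ry":0,"rz":0},{"dx":0,"dy":0,"dz":-0.5,"rx":0,"ry":0,"rz":0},{"dx":0,"dy":0,"dz":-0.5,"rx":0,"ry":0,"rz":0},{"dx":0,"dy":0,"dz":-0.1,"rx":0,"ry":0,"rz":0},{"dx":0,"dy":0,"dz":0,"rx":0,"ry":0,"rz":0},{"dx":0,"dy":0,"dz":0,"rx":0,"ry":0,"rz":0},{"dx":0,"dy":0,"dz":0,"rx":0,"ry":0,"rz":0}]'

```text
t: 5.25
tcp_pos: [0.48, 0.1484, 0.0431]
tool_rot: [0.991, 0.137, 0.0, 0.0]
force: [-0.1, 1.0, -0.2]
finger_gap: 1.001
gripper_force: 0.0
```

Request:
move_arm --targets '[{"dx":0,"dy":0,"dz":0,"rx":0,"ry":0,"rz":0},{"dx":0,"dy":0,"dz":0,"rx":0,"ry":0,"rz":0},{"dx":0,"dy":0,"dz":0,"rx":0,"ry":0,"rz":0},{"dx":0,"dy":0,"dz":0,"rx":0,"ry":0,"rz":0},{"dx":0,"dy":0,"dz":0,"rx":0,"ry":0,"rz":0},{"dx":0,"dy":0,"dz":0,"rx":0,"ry":0,"rz":0},{"dx":0,"dy":0,"dz":0,"rx":0,"ry":0,"rz":0},{"dx":0,"dy":0,"dz":0,"rx":0,"ry":0,"rz":0},{"dx":0,"dy":0,"dz":0,"rx":0,"ry":0,"rz":0},{"dx":0,"dy":0,"dz":0,"rx":0,"ry":0,"rz":0}]' --claw 20 --newtons 50

```text
t: 6.5
tcp_pos: [0.4798, 0.1484, 0.043]
tool_rot: [0.991, 0.137, 0.0, -0.0]
force: [-0.9, -0.0, 5.3]
finger_gap: 0.38
gripper_force: 49.7
```

Request:
move_arm --targets '[{"dx":0,"dy":0,"dz":0.8,"rx":0,"ry":0,"rz":0},{"dx":0,"dy":0,"dz":0.8,"rx":0,"ry":0,"rz":0},{"dx":0.82,"dy":-0.096,"dz":0,"rx":0,"ry":0,"rz":-0.018},{"dx":0.82,"dy":-0.096,"dz":0,"rx":0,"ry":0,"rz":-0.018},{"dx":0.82,"dy":-0.096,"dz":0,"rx":0,"ry":0,"rz":-0.018},{"dx":0.82,"dy":-0.096,"dz":0,"rx":0,"ry":0,"rz":-0.018},{"dx":0.82,"dy":-0.096,"dz":0,"rx":0,"ry":0,"rz":-0.018},{"dx":0.84,"dy":-0.096,"dz":0,"rx":0,"ry":0,"rz":-0.018},{"dx":0,"dy":0,"dz":-0.4,"rx":0,"ry":0,"rz":0},{"dx":0,"dy":0,"dz":-0.4,"rx":0,"ry":0,"rz":0}]'

```text
t: 7.75
tcp_pos: [0.6009, 0.1338, 0.061]
tool_rot: [0.994, 0.109, -0.002, -0.0]
force: [-0.6, 0.2, -2.4]
finger_gap: 0.389
gripper_force: 50.8
```

Request:
move_arm --targets '[{"dx":0,"dy":0,"dz":0,"rx":0,"ry":0,"rz":0},{"dx":0,"dy":0,"dz":-0.1,"rx":0,"ry":0,"rz":0},{"dx":0,"dy":0,"dz":-0.1,"rx":0,"ry":0,"rz":0},{"dx":0,"dy":0,"dz":-0.1,"rx":0,"ry":0,"rz":0},{"dx":0,"dy":0,"dz":-0.1,"rx":0,"ry":0,"rz":0},{"dx":0,"dy":0,"dz":-0.04,"rx":0,"ry":0,"rz":0},{"dx":0,"dy":0,"dz":-0.04,"rx":0,"ry":0,"rz":0},{"dx":0,"dy":0,"dz":0,"rx":0,"ry":0,"rz":0},{"dx":0,"dy":0,"dz":0,"rx":0,"ry":0,"rz":0},{"dx":0,"dy":0,"dz":0,"rx":0,"ry":0,"rz":0}]'

```text
t: 9.0
tcp_pos: [0.6034, 0.1339, 0.0511]
tool_rot: [0.994, 0.109, 0.0, -0.0]
force: [-0.7, -0.8, 2.9]
finger_gap: 0.382
gripper_force: 51.3
```

Request:
move_arm --targets '[{"dx":0,"dy":0,"dz":0,"rx":0,"ry":0,"rz":0},{"dx":0,"dy":0,"dz":0,"rx":0,"ry":0,"rz":0},{"dx":0,"dy":0,"dz":0,"rx":0,"ry":0,"rz":0},{"dx":0,"dy":0,"dz":0,"rx":0,"ry":0,"rz":0},{"dx":0,"dy":0,"dz":0.6,"rx":0,"ry":0,"rz":0},{"dx":0,"dy":0,"dz":0.6,"rx":0,"ry":0,"rz":0},{"dx":0,"dy":0,"dz":0.6,"rx":0,"ry":0,"rz":0},{"dx":0,"dy":0,"dz":0.6,"rx":0,"ry":0,"rz":0},{"dx":0,"dy":0,"dz":0.6,"rx":0,"ry":0,"rz":0},{"dx":0,"dy":0,"dz":0.6,"rx":0,"ry":0,"rz":0}]' --claw 70

```text
t: 10.25
tcp_pos: [0.6032, 0.1339, 0.1419]
tool_rot: [0.994, 0.109, 0.0, 0.0]
force: [0.6, -0.7, -0.0]
finger_gap: 0.701
gripper_force: 0.0
```

Request:
move_arm --targets '[{"dx":-0.68,"dy":0.56,"dz":-0.24,"rx":0,"ry":0,"rz":0.233},{"dx":-0.68,"dy":0.56,"dz":-0.24,"rx":0,"ry":0,"rz":0.233},{"dx":-0.68,"dy":0.56,"dz":-0.24,"rx":0,"ry":0,"rz":0.233},{"dx":-0.68,"dy":0.56,"dz":-0.24,"rx":0,"ry":0,"rz":0.233},{"dx":-0.68,"dy":0.56,"dz":-0.24,"rx":0,"ry":0,"rz":0.233},{"dx":-0.68,"dy":0.56,"dz":-0.24,"rx":0,"ry":0,"rz":0.233},{"dx":-0.68,"dy":0.56,"dz":-0.24,"rx":0,"ry":0,"rz":0.233},{"dx":-0.68,"dy":0.56,"dz":-0.24,"rx":0,"ry":0,"rz":0.233},{"dx":-0.68,"dy":0.56,"dz":-0.24,"rx":0,"ry":0,"rz":0.233},{"dx":-0.71,"dy":0.56,"dz":-0.24,"rx":0,"ry":0,"rz":0.233}]'

```text
t: 11.5
tcp_pos: [0.4323, 0.2744, 0.0811]
tool_rot: [0.751, 0.661, 0.0, 0.0]
force: [0.7, 0.3, 0.2]
finger_gap: 0.702
gripper_force: 0.0
```

Run:
```python
from meas import *
m=cams.camera_model('wrist');im=cams.snapshot('wrist');cv2.imwrite('pics/w4.png',im[:,:,::-1]);np.save('w4.npy',m)
print(sensors.sense()['tcp_pos'],proj(m,[[.4325,.2737,.026],[.603,.1337,.09],[.603,.1337,.008]]))
```

```text
[0.42850903 0.27509697 0.08023222] [[323.49032985 248.75179067]
 [571.36783819 421.51708532]
 [528.04935534 362.61219333]]
```

View pics/w4.png

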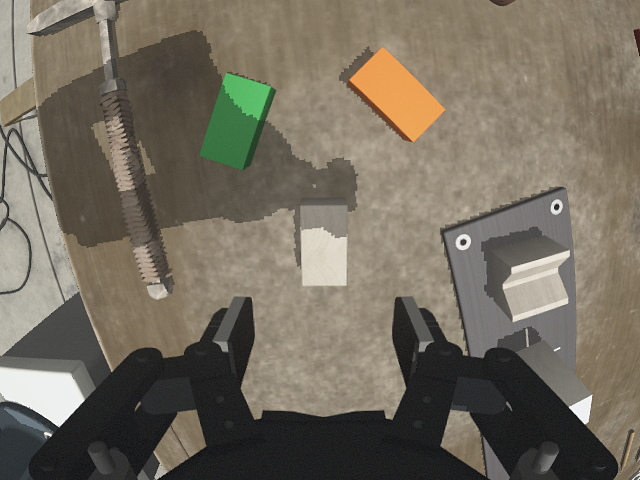

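The block is centred at about (324.5,246), matching the prediction, and the bar stands on the plate at lower right. I'll descend on the block.

Request:
move_arm --targets '[{"dx":0,"dy":0,"dz":-0.6,"rx":0,"ry":0,"rz":0},{"dx":0,"dy":0,"dz":-0.6,"rx":0,"ry":0,"rz":0},{"dx":0,"dy":0,"dz":-0.6,"rx":0,"ry":0,"rz":0},{"dx":0,"dy":0,"dz":-0.6,"rx":0,"ry":0,"rz":0},{"dx":0,"dy":0,"dz":-0.3,"rx":0,"ry":0,"rz":0},{"dx":0,"dy":0,"dz":-0.2,"rx":0,"ry":0,"rz":0},{"dx":0,"dy":0,"dz":-0.1,"rx":0,"ry":0,"rz":0},{"dx":0,"dy":0,"dz":0,"rx":0,"ry":0,"rz":0},{"dx":0,"dy":0,"dz":0,"rx":0,"ry":0,"rz":0},{"dx":0,"dy":0,"dz":0,"rx":0,"ry":0,"rz":0}]'

```text
t: 12.8
tcp_pos: [0.4326, 0.274, 0.006]
tool_rot: [0.752, 0.659, 0.0, 0.0]
force: [-0.4, 0.8, -0.8]
finger_gap: 0.702
gripper_force: 0.0
```

Request:
move_arm --targets '[{"dx":0,"dy":0,"dz":0,"rx":0,"ry":0,"rz":0},{"dx":0,"dy":0,"dz":0,"rx":0,"ry":0,"rz":0},{"dx":0,"dy":0,"dz":0,"rx":0,"ry":0,"rz":0},{"dx":0,"dy":0,"dz":0,"rx":0,"ry":0,"rz":0},{"dx":0,"dy":0,"dz":0,"rx":0,"ry":0,"rz":0},{"dx":0,"dy":0,"dz":0,"rx":0,"ry":0,"rz":0},{"dx":0,"dy":0,"dz":0,"rx":0,"ry":0,"rz":0},{"dx":0,"dy":0,"dz":0,"rx":0,"ry":0,"rz":0},{"dx":0,"dy":0,"dz":0,"rx":0,"ry":0,"rz":0},{"dx":0,"dy":0,"dz":0,"rx":0,"ry":0,"rz":0}]' --claw 20

```text
t: 14.05
tcp_pos: [0.4324, 0.2739, 0.0057]
tool_rot: [0.752, 0.659, -0.0, -0.0]
force: [-0.5, 1.2, -0.4]
finger_gap: 0.199
gripper_force: 0.0
```

Run:
```python
from meas import *
m=cams.camera_model('wrist');im=cams.snapshot('wrist');np.save('w5.npy',m);s=cams.snapshot('side')
a=im[150:480,100:560];b=s[270:420,200:430]
cv2.imwrite('pics/w5.png',np.vstack([cv2.resize(a,(460,330)),cv2.resize(b,(460,270),interpolation=cv2.INTER_CUBIC)])[:,:,::-1])
```

```text
(no output)
```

View pics/w5.png

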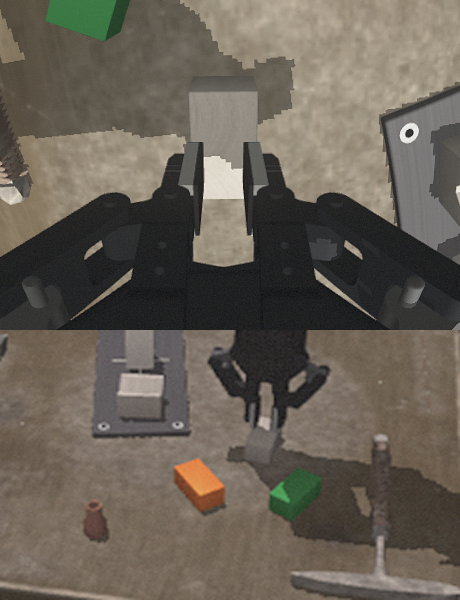

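Run:
```python
from meas import *
m=np.load('w5.npy',allow_pickle=True).item()
u=np.array([np.cos(np.radians(82.5)),np.sin(np.radians(82.5))]);v=np.array([u[1],-u[0]]);c=np.array([.4325,.2738])
P=[[*c,.006]]+[[*(c+.0275*a*u+.015*b*v),.026] for a,b in((1,1),(1,-1),(-1,-1),(-1,1))]+[[*(c+.0085*b*v),.006] for b in(1,-1)]
print((proj(m,P)-[100,150]).round(), 'tcp, 4 block corners, pad tips (crop px)')
print(sensors.sense()['finger_gap'],sensors.sense()['gripper_force'])
```

```text
[[223. 134.]
 [258.  94.]
 [188.  94.]
 [192. 201.]
 [254. 201.]
 [240. 134.]
 [206. 134.]] tcp, 4 block corners, pad tips (crop px)
0.20110862626250608 0.0
```

Run:
```python
from meas import *
im=cams.snapshot('wrist')[:,:,::-1]
cv2.imwrite('pics/w6.png',cv2.resize(im[220:400,240:400],None,fx=3.3,fy=3.3,interpolation=cv2.INTER_CUBIC))
s=sensors.sense();print(s)
```

```text
{'t': 14.2, 'q': array([3.45979508e-01, 7.06299131e-01, 1.85821387e+00, 2.94550037e-05,
       5.77091900e-01, 4.77670107e-01]), 'qd': array([ 0.00070538,  0.00097095, -0.00152191,  0.00050513,  0.00071951,
       -0.0017455 ]), 'tau': array([-3.16037313e-04, -4.06202102e+01, -6.59894675e+00, -3.38660368e-05,
        8.19762190e-04, -2.15708118e-08]), 'tcp_pos': array([0.43244763, 0.27388557, 0.00571374]), 'tool_rot': array([ 7.52108623e-01,  6.59039164e-01, -2.77012892e-06, -9.71616417e-06]), 'force': array([-0.88664607, -1.03348563,  0.03484601]), 'ft_torque': array([ 0.01906199,  0.00421885, -0.00291637]), 'gripper_force': 0.0, 'finger_gap': 0.20176066638504186}
```

View pics/w6.png

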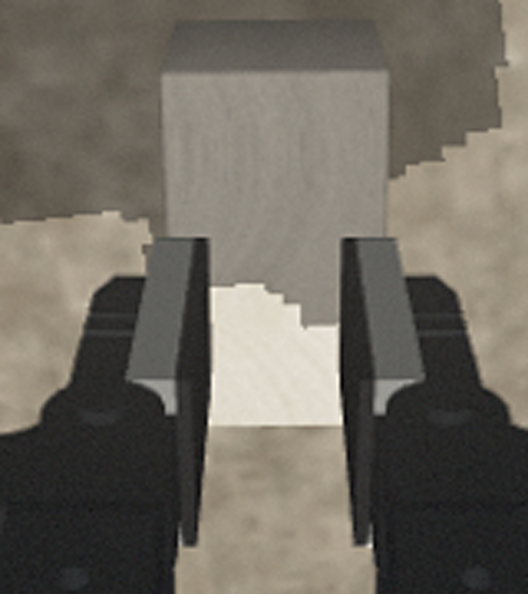

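The crop shows the block unmoved, with the pads embedded in its outline: a 17 mm gap on a 30 mm block and no grip force. I'll reopen, raise by 5 mm and close again.

Request:
move_arm --targets '[{"dx":0,"dy":0,"dz":0,"rx":0,"ry":0,"rz":0},{"dx":0,"dy":0,"dz":0,"rx":0,"ry":0,"rz":0},{"dx":0,"dy":0,"dz":0,"rx":0,"ry":0,"rz":0},{"dx":0,"dy":0,"dz":0,"rx":0,"ry":0,"rz":0},{"dx":0,"dy":0,"dz":0,"rx":0,"ry":0,"rz":0},{"dx":0,"dy":0,"dz":0,"rx":0,"ry":0,"rz":0},{"dx":0,"dy":0,"dz":0.1,"rx":0,"ry":0,"rz":0},{"dx":0,"dy":0,"dz":0.1,"rx":0,"ry":0,"rz":0},{"dx":0,"dy":0,"dz":0,"rx":0,"ry":0,"rz":0},{"dx":0,"dy":0,"dz":0,"rx":0,"ry":0,"rz":0}]' --claw 60

```text
t: 15.45
tcp_pos: [0.4324, 0.2739, 0.0108]
tool_rot: [0.752, 0.659, 0.0, 0.0]
force: [0.3, 0.4, -0.2]
finger_gap: 0.602
gripper_force: 0.0
```

Request:
move_arm --targets '[{"dx":0,"dy":0,"dz":0,"rx":0,"ry":0,"rz":0},{"dx":0,"dy":0,"dz":0,"rx":0,"ry":0,"rz":0},{"dx":0,"dy":0,"dz":0,"rx":0,"ry":0,"rz":0},{"dx":0,"dy":0,"dz":0,"rx":0,"ry":0,"rz":0},{"dx":0,"dy":0,"dz":0,"rx":0,"ry":0,"rz":0},{"dx":0,"dy":0,"dz":0,"rx":0,"ry":0,"rz":0},{"dx":0,"dy":0,"dz":0,"rx":0,"ry":0,"rz":0},{"dx":0,"dy":0,"dz":0,"rx":0,"ry":0,"rz":0},{"dx":0,"dy":0,"dz":0,"rx":0,"ry":0,"rz":0},{"dx":0,"dy":0,"dz":0,"rx":0,"ry":0,"rz":0}]' --claw 10

```text
t: 16.7
tcp_pos: [0.4324, 0.2739, 0.0107]
tool_rot: [0.752, 0.659, 0.0, -0.0]
force: [0.4, -0.5, 1.1]
finger_gap: 0.097
gripper_force: 0.0
```

Request:
move_arm --targets '[{"dx":0,"dy":0,"dz":0.8,"rx":0,"ry":0,"rz":0},{"dx":0,"dy":0,"dz":0.8,"rx":0,"ry":0,"rz":-0.33},{"dx":0,"dy":0,"dz":0,"rx":0,"ry":0,"rz":-0.33},{"dx":0,"dy":0,"dz":0,"rx":0,"ry":0,"rz":-0.33},{"dx":0,"dy":0,"dz":0,"rx":0,"ry":0,"rz":-0.33},{"dx":0,"dy":0,"dz":0,"rx":0,"ry":0,"rz":-0.33},{"dx":0,"dy":0,"dz":0,"rx":0,"ry":0,"rz":-0.33},{"dx":0,"dy":0,"dz":0,"rx":0,"ry":0,"rz":-0.33},{"dx":0,"dy":0,"dz":0,"rx":0,"ry":0,"rz":-0.33},{"dx":0,"dy":0,"dz":0,"rx":0,"ry":0,"rz":-0.33}]' --claw 90

```text
t: 17.95
tcp_pos: [0.4324, 0.2739, 0.0507]
tool_rot: [0.998, -0.061, -0.0, 0.0]
force: [-0.6, 0.3, -0.1]
finger_gap: 0.902
gripper_force: 0.0
```

Request:
move_arm --targets '[{"dx":0,"dy":0,"dz":-0.4,"rx":0,"ry":0,"rz":0},{"dx":0,"dy":0,"dz":-0.4,"rx":0,"ry":0,"rz":0},{"dx":0,"dy":0,"dz":-0.4,"rx":0,"ry":0,"rz":0},{"dx":0,"dy":0,"dz":-0.3,"rx":0,"ry":0,"rz":0},{"dx":0,"dy":0,"dz":-0.2,"rx":0,"ry":0,"rz":0},{"dx":0,"dy":0,"dz":0,"rx":0,"ry":0,"rz":0},{"dx":0,"dy":0,"dz":0,"rx":0,"ry":0,"rz":0},{"dx":0,"dy":0,"dz":0,"rx":0,"ry":0,"rz":0},{"dx":0,"dy":0,"dz":0,"rx":0,"ry":0,"rz":0},{"dx":0,"dy":0,"dz":0,"rx":0,"ry":0,"rz":0}]'

```text
t: 19.2
tcp_pos: [0.4326, 0.2739, 0.0084]
tool_rot: [0.998, -0.058, 0.0, -0.0]
force: [1.2, 0.2, -0.4]
finger_gap: 0.899
gripper_force: 0.0
```

Request:
move_arm --targets '[{"dx":0,"dy":0,"dz":0,"rx":0,"ry":0,"rz":0},{"dx":0,"dy":0,"dz":0,"rx":0,"ry":0,"rz":0},{"dx":0,"dy":0,"dz":0,"rx":0,"ry":0,"rz":0},{"dx":0,"dy":0,"dz":0,"rx":0,"ry":0,"rz":0},{"dx":0,"dy":0,"dz":0,"rx":0,"ry":0,"rz":0},{"dx":0,"dy":0,"dz":0,"rx":0,"ry":0,"rz":0},{"dx":0,"dy":0,"dz":0,"rx":0,"ry":0,"rz":0},{"dx":0,"dy":0,"dz":0,"rx":0,"ry":0,"rz":0},{"dx":0,"dy":0,"dz":0,"rx":0,"ry":0,"rz":0},{"dx":0,"dy":0,"dz":0,"rx":0,"ry":0,"rz":0}]' --claw 40

```text
t: 20.45
tcp_pos: [0.4324, 0.2739, 0.0082]
tool_rot: [0.998, -0.058, -0.0, 0.0]
force: [-0.2, -0.6, -0.0]
finger_gap: 0.402
gripper_force: 0.0
```

The 55 mm direction does the same: the jaws close to 34 mm with no force. I'll sweep the fingers sideways through it to see if anything at all touches the block.

Request:
move_arm --targets '[{"dx":0.3,"dy":0,"dz":0,"rx":0,"ry":0,"rz":0},{"dx":0.3,"dy":0,"dz":0,"rx":0,"ry":0,"rz":0},{"dx":0.3,"dy":0,"dz":0,"rx":0,"ry":0,"rz":0},{"dx":0.3,"dy":0,"dz":0,"rx":0,"ry":0,"rz":0},{"dx":0.3,"dy":0,"dz":0,"rx":0,"ry":0,"rz":0},{"dx":0.3,"dy":0,"dz":0,"rx":0,"ry":0,"rz":0},{"dx":0,"dy":0,"dz":0,"rx":0,"ry":0,"rz":0},{"dx":0,"dy":0,"dz":0.8,"rx":0,"ry":0,"rz":0},{"dx":-0.9,"dy":0,"dz":0.8,"rx":0,"ry":0,"rz":0},{"dx":-0.9,"dy":0,"dz":0.8,"rx":0,"ry":0,"rz":0}]'

```text
t: 21.7
tcp_pos: [0.4315, 0.2737, 0.0686]
tool_rot: [0.998, -0.058, -0.0, 0.0]
force: [0.5, 0.2, -0.0]
finger_gap: 0.404
gripper_force: 0.0
```

Run:
```python
from meas import *
m=cams.camera_model('wrist');im=cams.snapshot('wrist');s=cams.snapshot('side')
im=im[:,:,::-1].copy()
uv=proj(m,[[.4325,.2738,.026]])[0];print(sensors.sense()['tcp_pos'],uv)
d=cv2.resize(s[270:420,200:430],(460,300),interpolation=cv2.INTER_CUBIC)[:,:,::-1]
cv2.circle(im,tuple(int(v) for v in uv),4,(0,0,255),1)
cv2.imwrite('pics/w7.png',np.vstack([cv2.resize(im,(460,300)),d]))
```

```text
[0.43000677 0.27384864 0.06949215] [321.27018527 253.45613507]
```

View pics/w7.png

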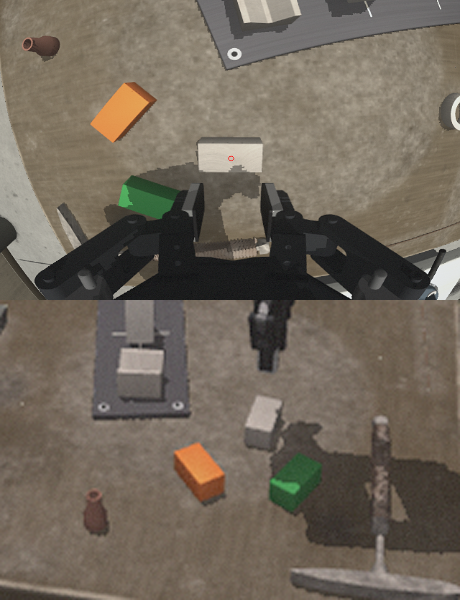

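The block sits exactly where it was (marker centred on it), so the fingers pass straight through it in every direction. I'll carry on with the ring and tube and retry the block afterwards.

Request:
move_arm --targets '[{"dx":0.104,"dy":-1,"dz":0,"rx":0,"ry":0,"rz":0.064},{"dx":0.104,"dy":-1,"dz":0,"rx":0,"ry":0,"rz":0.064},{"dx":0.104,"dy":-1,"dz":0,"rx":0,"ry":0,"rz":0.064},{"dx":0.104,"dy":-1,"dz":0,"rx":0,"ry":0,"rz":0.064},{"dx":0.104,"dy":-1,"dz":0,"rx":0,"ry":0,"rz":0.064},{"dx":0.104,"dy":-1,"dz":0,"rx":0,"ry":0,"rz":0.064},{"dx":0.104,"dy":-1,"dz":0,"rx":0,"ry":0,"rz":0.064},{"dx":0.104,"dy":-1,"dz":0,"rx":0,"ry":0,"rz":0.064},{"dx":0.104,"dy":-1,"dz":0,"rx":0,"ry":0,"rz":0.064},{"dx":0.104,"dy":-1,"dz":0,"rx":0,"ry":0,"rz":0.064}]' --claw 85

```text
t: 23.05
tcp_pos: [0.4593, 0.0226, 0.0676]
tool_rot: [0.994, 0.11, 0.0, 0.0]
force: [0.6, -0.1, 0.3]
finger_gap: 0.851
gripper_force: 0.0
```

Request:
move_arm --targets '[{"dx":0,"dy":-0.63,"dz":0,"rx":0,"ry":0,"rz":0},{"dx":0,"dy":0,"dz":-0.42,"rx":0,"ry":0,"rz":0},{"dx":0,"dy":0,"dz":-0.42,"rx":0,"ry":0,"rz":0},{"dx":0,"dy":0,"dz":-0.42,"rx":0,"ry":0,"rz":0},{"dx":0,"dy":0,"dz":-0.42,"rx":0,"ry":0,"rz":0},{"dx":0,"dy":0,"dz":-0.42,"rx":0,"ry":0,"rz":0},{"dx":0,"dy":0,"dz":-0.42,"rx":0,"ry":0,"rz":0},{"dx":0,"dy":0,"dz":0,"rx":0,"ry":0,"rz":0},{"dx":0,"dy":0,"dz":0,"rx":0,"ry":0,"rz":0},{"dx":0,"dy":0,"dz":0,"rx":0,"ry":0,"rz":0}]'

```text
t: 24.3
tcp_pos: [0.4587, 0.0081, 0.0055]
tool_rot: [0.994, 0.109, 0.0, 0.0]
force: [-0.2, 0.4, 0.4]
finger_gap: 0.846
gripper_force: 0.0
```

Request:
move_arm --targets '[{"dx":0,"dy":0,"dz":0,"rx":0,"ry":0,"rz":0},{"dx":0,"dy":0,"dz":0,"rx":0,"ry":0,"rz":0},{"dx":0,"dy":0,"dz":0,"rx":0,"ry":0,"rz":0},{"dx":0,"dy":0,"dz":0,"rx":0,"ry":0,"rz":0},{"dx":0,"dy":0,"dz":0,"rx":0,"ry":0,"rz":0},{"dx":0,"dy":0,"dz":0,"rx":0,"ry":0,"rz":0},{"dx":0,"dy":0,"dz":0,"rx":0,"ry":0,"rz":0},{"dx":0,"dy":0,"dz":0,"rx":0,"ry":0,"rz":0},{"dx":0,"dy":0,"dz":0,"rx":0,"ry":0,"rz":0},{"dx":0,"dy":0,"dz":0,"rx":0,"ry":0,"rz":0}]' --claw 35

```text
t: 25.55
tcp_pos: [0.4584, 0.0081, 0.0052]
tool_rot: [0.994, 0.109, 0.0, -0.0]
force: [0.3, -0.5, -0.0]
finger_gap: 0.351
gripper_force: 0.0
```

The ring closed through as well. The one difference from the bar grasp is that I left out "newtons", so I'll test with it given.

Request:
move_arm --targets '[{"dx":0,"dy":0,"dz":0,"rx":0,"ry":0,"rz":0},{"dx":0,"dy":0,"dz":0,"rx":0,"ry":0,"rz":0},{"dx":0,"dy":0,"dz":0,"rx":0,"ry":0,"rz":0},{"dx":0,"dy":0,"dz":0,"rx":0,"ry":0,"rz":0},{"dx":0,"dy":0,"dz":0,"rx":0,"ry":0,"rz":0},{"dx":0,"dy":0,"dz":0,"rx":0,"ry":0,"rz":0},{"dx":0,"dy":0,"dz":0,"rx":0,"ry":0,"rz":0},{"dx":0,"dy":0,"dz":0,"rx":0,"ry":0,"rz":0},{"dx":0,"dy":0,"dz":0,"rx":0,"ry":0,"rz":0},{"dx":0,"dy":0,"dz":0,"rx":0,"ry":0,"rz":0}]' --claw 85 --newtons 50

```text
t: 26.8
tcp_pos: [0.4584, 0.0081, 0.0052]
tool_rot: [0.994, 0.109, -0.0, -0.0]
force: [-0.7, 0.1, -0.7]
finger_gap: 0.853
gripper_force: 0.0
```

Request:
move_arm --targets '[{"dx":0,"dy":0,"dz":0,"rx":0,"ry":0,"rz":0},{"dx":0,"dy":0,"dz":0,"rx":0,"ry":0,"rz":0},{"dx":0,"dy":0,"dz":0,"rx":0,"ry":0,"rz":0},{"dx":0,"dy":0,"dz":0,"rx":0,"ry":0,"rz":0},{"dx":0,"dy":0,"dz":0,"rx":0,"ry":0,"rz":0},{"dx":0,"dy":0,"dz":0,"rx":0,"ry":0,"rz":0},{"dx":0,"dy":0,"dz":0,"rx":0,"ry":0,"rz":0},{"dx":0,"dy":0,"dz":0,"rx":0,"ry":0,"rz":0},{"dx":0,"dy":0,"dz":0,"rx":0,"ry":0,"rz":0},{"dx":0,"dy":0,"dz":0,"rx":0,"ry":0,"rz":0}]' --claw 20 --newtons 50

```text
t: 28.05
tcp_pos: [0.4585, 0.0081, 0.0052]
tool_rot: [0.994, 0.109, 0.0, 0.0]
force: [0.1, 0.2, -0.4]
finger_gap: 0.199
gripper_force: 0.0
```

Run:
```python
from meas import *
m=cams.camera_model('wrist');im=cams.snapshot('wrist')[:,:,::-1].copy()
s=cams.snapshot('side')[:,:,::-1];np.save('w8.npy',m)
print(proj(m,[[.4585,.0081,.018],[.603,.1337,.09]]))
cv2.imwrite('pics/w8.png',np.vstack([cv2.resize(im,(480,300)),cv2.resize(s[180:330,230:470],(480,300),interpolation=cv2.INTER_CUBIC)]))
```

```text
[[ 321.62367597  294.84143888]
 [  37.75406886 -111.05906481]]
```

View pics/w8.png

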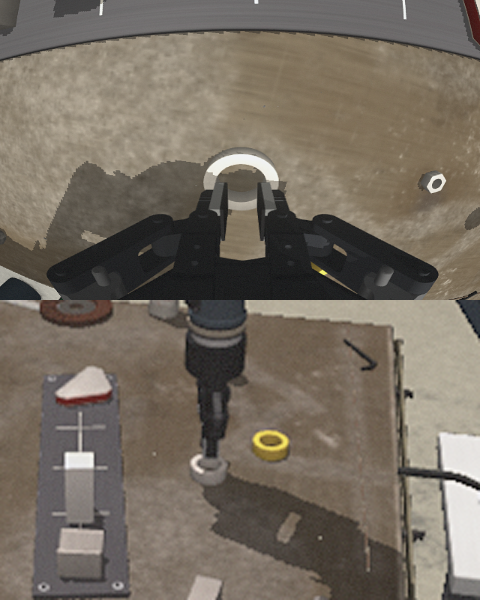

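The fingers stand inside the ring's outline and neither ring nor block moves. The bar was gripped high on the pads, so perhaps only the upper pads make contact. I'll test with the tips just at the table, in small steps while watching the force.

Request:
move_arm --targets '[{"dx":0,"dy":0,"dz":0,"rx":0,"ry":0,"rz":0},{"dx":0,"dy":0,"dz":0,"rx":0,"ry":0,"rz":0},{"dx":0,"dy":0,"dz":0,"rx":0,"ry":0,"rz":0},{"dx":0,"dy":0,"dz":0,"rx":0,"ry":0,"rz":0},{"dx":0,"dy":0,"dz":0,"rx":0,"ry":0,"rz":0},{"dx":0,"dy":0,"dz":0,"rx":0,"ry":0,"rz":0},{"dx":0,"dy":0,"dz":0,"rx":0,"ry":0,"rz":0},{"dx":0,"dy":0,"dz":-0.06,"rx":0,"ry":0,"rz":0},{"dx":0,"dy":0,"dz":-0.06,"rx":0,"ry":0,"rz":0},{"dx":0,"dy":0,"dz":-0.06,"rx":0,"ry":0,"rz":0}]' --claw 85

```text
t: 29.4
tcp_pos: [0.4584, 0.0082, 0.0006]
tool_rot: [0.994, 0.109, -0.0, -0.0]
force: [-0.1, -0.6, -0.6]
finger_gap: 0.853
gripper_force: 0.0
```

Request:
move_arm --targets '[{"dx":0,"dy":0,"dz":0,"rx":0,"ry":0,"rz":0},{"dx":0,"dy":0,"dz":0,"rx":0,"ry":0,"rz":0},{"dx":0,"dy":0,"dz":0,"rx":0,"ry":0,"rz":0},{"dx":0,"dy":0,"dz":0,"rx":0,"ry":0,"rz":0},{"dx":0,"dy":0,"dz":0,"rx":0,"ry":0,"rz":0},{"dx":0,"dy":0,"dz":0,"rx":0,"ry":0,"rz":0},{"dx":0,"dy":0,"dz":0,"rx":0,"ry":0,"rz":0},{"dx":0,"dy":0,"dz":0,"rx":0,"ry":0,"rz":0},{"dx":0,"dy":0,"dz":0,"rx":0,"ry":0,"rz":0},{"dx":0,"dy":0,"dz":0,"rx":0,"ry":0,"rz":0}]' --claw 30

```text
t: 30.65
tcp_pos: [0.4584, 0.0081, 0.0007]
tool_rot: [0.994, 0.109, 0.0, -0.0]
force: [-0.6, -0.2, 0.4]
finger_gap: 0.299
gripper_force: 0.0
```

Request:
move_arm --targets '[{"dx":0,"dy":0,"dz":1,"rx":0,"ry":0,"rz":0},{"dx":0,"dy":0,"dz":1,"rx":0,"ry":0,"rz":0},{"dx":0,"dy":-1,"dz":0.4,"rx":0,"ry":0,"rz":0},{"dx":0,"dy":-1,"dz":0.4,"rx":0,"ry":0,"rz":0},{"dx":0,"dy":-1,"dz":0.4,"rx":0,"ry":0,"rz":0},{"dx":0,"dy":-1,"dz":0.4,"rx":0,"ry":0,"rz":0},{"dx":0,"dy":-1,"dz":0.4,"rx":0,"ry":0,"rz":0},{"dx":0,"dy":-1,"dz":0.4,"rx":0,"ry":0,"rz":0},{"dx":0,"dy":-1,"dz":0.4,"rx":0,"ry":0,"rz":0},{"dx":0,"dy":-1,"dz":0.4,"rx":0,"ry":0,"rz":0}]' --claw 85

```text
t: 31.9
tcp_pos: [0.4581, -0.1925, 0.131]
tool_rot: [0.994, 0.109, -0.0, -0.0]
force: [0.2, -0.1, 0.2]
finger_gap: 0.849
gripper_force: 0.0
```

Request:
move_arm --targets '[{"dx":0.056,"dy":-1,"dz":0,"rx":0,"ry":0,"rz":0},{"dx":0.056,"dy":-1,"dz":0,"rx":0,"ry":0,"rz":0},{"dx":0.056,"dy":-1,"dz":0,"rx":0,"ry":0,"rz":0},{"dx":0.056,"dy":-0.1,"dz":0,"rx":0,"ry":0,"rz":0},{"dx":0,"dy":0,"dz":-0.5,"rx":0,"ry":0,"rz":0},{"dx":0,"dy":0,"dz":-0.5,"rx":0,"ry":0,"rz":0},{"dx":0,"dy":0,"dz":-0.5,"rx":0,"ry":0,"rz":0},{"dx":0,"dy":0,"dz":-0.5,"rx":0,"ry":0,"rz":0},{"dx":0,"dy":0,"dz":-0.5,"rx":0,"ry":0,"rz":0},{"dx":0,"dy":0,"dz":-0.5,"rx":0,"ry":0,"rz":0}]'

```text
t: 33.15
tcp_pos: [0.4641, -0.2693, 0.0548]
tool_rot: [0.994, 0.109, -0.0, -0.0]
force: [0.5, 1.1, 0.3]
finger_gap: 0.853
gripper_force: 0.0
```

Request:
move_arm --targets '[{"dx":0,"dy":0,"dz":0,"rx":0,"ry":0,"rz":0},{"dx":0,"dy":0,"dz":0,"rx":0,"ry":0,"rz":0},{"dx":0,"dy":0,"dz":0,"rx":0,"ry":0,"rz":0},{"dx":0,"dy":0,"dz":0,"rx":0,"ry":0,"rz":0},{"dx":0,"dy":0,"dz":0,"rx":0,"ry":0,"rz":0},{"dx":0,"dy":0,"dz":0,"rx":0,"ry":0,"rz":0},{"dx":0,"dy":0,"dz":0,"rx":0,"ry":0,"rz":0},{"dx":0,"dy":0,"dz":0,"rx":0,"ry":0,"rz":0},{"dx":0,"dy":0,"dz":0,"rx":0,"ry":0,"rz":0},{"dx":0,"dy":0,"dz":0,"rx":0,"ry":0,"rz":0}]' --claw 25

```text
t: 34.4
tcp_pos: [0.4644, -0.2697, 0.0561]
tool_rot: [0.994, 0.109, 0.0, 0.0]
force: [-0.9, 0.1, 5.5]
finger_gap: 0.365
gripper_force: 50.0
```

The tube grips at 50 N. I'll check whether the pad tips touch at all: regrip with only the last 20 mm of finger overlapping the tube.

Request:
move_arm --targets '[{"dx":0,"dy":0,"dz":0,"rx":0,"ry":0,"rz":0},{"dx":0,"dy":0,"dz":0,"rx":0,"ry":0,"rz":0},{"dx":0,"dy":0,"dz":0,"rx":0,"ry":0,"rz":0},{"dx":0,"dy":0,"dz":0,"rx":0,"ry":0,"rz":0},{"dx":0,"dy":0,"dz":0,"rx":0,"ry":0,"rz":0},{"dx":0,"dy":0,"dz":0.3,"rx":0,"ry":0,"rz":0},{"dx":0,"dy":0,"dz":0.3,"rx":0,"ry":0,"rz":0},{"dx":0,"dy":0,"dz":0.3,"rx":0,"ry":0,"rz":0},{"dx":0,"dy":0,"dz":0,"rx":0,"ry":0,"rz":0},{"dx":0,"dy":0,"dz":0,"rx":0,"ry":0,"rz":0}]' --claw 60

```text
t: 35.65
tcp_pos: [0.464, -0.2693, 0.0783]
tool_rot: [0.994, 0.109, 0.0, 0.0]
force: [0.2, 0.2, -0.0]
finger_gap: 0.598
gripper_force: 0.0
```

Request:
move_arm --targets '[{"dx":0,"dy":0,"dz":0,"rx":0,"ry":0,"rz":0},{"dx":0,"dy":0,"dz":0,"rx":0,"ry":0,"rz":0},{"dx":0,"dy":0,"dz":0,"rx":0,"ry":0,"rz":0},{"dx":0,"dy":0,"dz":0,"rx":0,"ry":0,"rz":0},{"dx":0,"dy":0,"dz":0,"rx":0,"ry":0,"rz":0},{"dx":0,"dy":0,"dz":0,"rx":0,"ry":0,"rz":0},{"dx":0,"dy":0,"dz":0,"rx":0,"ry":0,"rz":0},{"dx":0,"dy":0,"dz":0,"rx":0,"ry":0,"rz":0},{"dx":0,"dy":0,"dz":0,"rx":0,"ry":0,"rz":0},{"dx":0,"dy":0,"dz":0,"rx":0,"ry":0,"rz":0}]' --claw 30 --newtons 30

```text
t: 36.9
tcp_pos: [0.464, -0.2694, 0.0782]
tool_rot: [0.994, 0.109, 0.0, 0.0]
force: [0.0, 0.8, 0.5]
finger_gap: 0.303
gripper_force: 0.0
```

Those results fit a different reading of the crop. The pads were never hidden by the block's top, so the real fingertips sit above it, well behind the stated TCP. I'll compute the tip height from that picture.

Run:
```python
from meas import *
m=np.load('w5.npy',allow_pickle=True).item()
uv=np.array([[210,238],[341,238],[148,238],[397,238],[195,545],[358,545]])/3.3+[240,220]
xa=np.radians(82.45);X=np.array([np.cos(xa),np.sin(xa)]);Y=np.array([X[1],-X[0]])
for z in(.006,.016,.022,.026,.030,.034,.04):
    P=onplane(m,uv,z,True)-[.4324,.2739]
    print(z,'toolx mm',(P@X*1000).round(1),'tooly',(P@Y*1000).round(1))
# same for the open gripper at pics/w4, claw .70, TCP z .081: tips ~ (250,298),(395,298)
m=np.load('w4.npy',allow_pickle=True).item()
for dz in(0,.01,.02,.03,.04):
    P=onplane(m,[[250,298],[395,298]],.0811+dz,True)-[.4323,.2744];print(dz,(P@X*1000).round(1),(P@Y*1000).round(1))
```

```text
0.006 toolx mm [ -4.9  -4.9  -5.   -4.9 -66.1 -66.1] tooly [ -9.8  10.3 -19.4  19.  -13.9  15. ]
0.016 toolx mm [ -0.1  -0.1  -0.2  -0.1 -57.7 -57.6] tooly [ -9.2   9.7 -18.2  17.8 -13.1  14.1]
0.022 toolx mm [  2.8   2.8   2.7   2.8 -52.6 -52.6] tooly [ -8.9   9.3 -17.5  17.2 -12.6  13.5]
0.026 toolx mm [  4.7   4.8   4.7   4.7 -49.2 -49.2] tooly [ -8.6   9.1 -17.1  16.7 -12.2  13.2]
0.03 toolx mm [  6.7   6.7   6.6   6.6 -45.9 -45.9] tooly [ -8.4   8.8 -16.6  16.3 -11.9  12.8]
0.034 toolx mm [  8.6   8.6   8.5   8.6 -42.5 -42.5] tooly [ -8.2   8.6 -16.2  15.8 -11.6  12.5]
0.04 toolx mm [ 11.5  11.5  11.4  11.5 -37.5 -37.4] tooly [ -7.8   8.2 -15.5  15.1 -11.1  12. ]
0 [-8.9 -8.5] [-37.8  37.2]
0.01 [-3.8 -3.5] [-35.6  35. ]
0.02 [1.2 1.5] [-33.4  32.8]
0.03 [6.2 6.6] [-31.2  30.6]
0.04 [11.3 11.6] [-29.   28.4]
```

The tips are about 30 mm behind the stated TCP when nearly shut and about 37 mm behind at 70% open. I'll grasp that much lower, starting with the ring.

Request:
move_arm --targets '[{"dx":-0.022,"dy":1,"dz":0,"rx":0,"ry":0,"rz":0},{"dx":-0.022,"dy":1,"dz":0,"rx":0,"ry":0,"rz":0},{"dx":-0.022,"dy":1,"dz":0,"rx":0,"ry":0,"rz":0},{"dx":-0.022,"dy":1,"dz":-0.3,"rx":0,"ry":0,"rz":0},{"dx":-0.022,"dy":1,"dz":-0.3,"rx":0,"ry":0,"rz":0},{"dx":-0.022,"dy":1,"dz":-0.3,"rx":0,"ry":0,"rz":0},{"dx":-0.022,"dy":1,"dz":-0.3,"rx":0,"ry":0,"rz":0},{"dx":-0.022,"dy":1,"dz":-0.3,"rx":0,"ry":0,"rz":0},{"dx":-0.022,"dy":1,"dz":-0.3,"rx":0,"ry":0,"rz":0},{"dx":-0.022,"dy":1,"dz":-0.3,"rx":0,"ry":0,"rz":0}]' --claw 75

```text
t: 38.15
tcp_pos: [0.4574, -0.0172, 0.0256]
tool_rot: [0.994, 0.11, -0.0, -0.0]
force: [0.9, 1.2, 0.3]
finger_gap: 0.748
gripper_force: 0.0
```

Request:
move_arm --targets '[{"dx":0,"dy":0.55,"dz":0,"rx":0,"ry":0,"rz":0},{"dx":0,"dy":0.55,"dz":0,"rx":0,"ry":0,"rz":0},{"dx":0,"dy":0,"dz":-0.3,"rx":0,"ry":0,"rz":0},{"dx":0,"dy":0,"dz":-0.3,"rx":0,"ry":0,"rz":0},{"dx":0,"dy":0,"dz":-0.3,"rx":0,"ry":0,"rz":0},{"dx":0,"dy":0,"dz":-0.3,"rx":0,"ry":0,"rz":0},{"dx":0,"dy":0,"dz":-0.3,"rx":0,"ry":0,"rz":0},{"dx":0,"dy":0,"dz":-0.3,"rx":0,"ry":0,"rz":0},{"dx":0,"dy":0,"dz":-0.15,"rx":0,"ry":0,"rz":0},{"dx":0,"dy":0,"dz":-0.15,"rx":0,"ry":0,"rz":0}]'

```text
t: 39.4
tcp_pos: [0.4585, 0.0081, -0.0271]
tool_rot: [0.994, 0.109, -0.0, -0.0]
force: [-1.0, -0.7, 0.6]
finger_gap: 0.754
gripper_force: 0.0
```

Request:
move_arm --targets '[{"dx":0,"dy":0,"dz":0,"rx":0,"ry":0,"rz":0},{"dx":0,"dy":0,"dz":0,"rx":0,"ry":0,"rz":0},{"dx":0,"dy":0,"dz":0,"rx":0,"ry":0,"rz":0},{"dx":0,"dy":0,"dz":0,"rx":0,"ry":0,"rz":0},{"dx":0,"dy":0,"dz":0,"rx":0,"ry":0,"rz":0},{"dx":0,"dy":0,"dz":0,"rx":0,"ry":0,"rz":0},{"dx":0,"dy":0,"dz":0,"rx":0,"ry":0,"rz":0},{"dx":0,"dy":0,"dz":0,"rx":0,"ry":0,"rz":0},{"dx":0,"dy":0,"dz":0,"rx":0,"ry":0,"rz":0},{"dx":0,"dy":0,"dz":0,"rx":0,"ry":0,"rz":0}]' --claw 35 --newtons 50

```text
t: 40.65
tcp_pos: [0.4584, 0.0083, -0.0265]
tool_rot: [0.994, 0.109, -0.0, -0.0]
force: [-1.3, 3.0, 5.9]
finger_gap: 0.532
gripper_force: 51.7
```

Request:
move_arm --targets '[{"dx":0,"dy":0,"dz":0.8,"rx":0,"ry":0,"rz":0},{"dx":0.832,"dy":0.14,"dz":0,"rx":0,"ry":0,"rz":0},{"dx":0.832,"dy":0.14,"dz":0,"rx":0,"ry":0,"rz":0},{"dx":0.832,"dy":0.14,"dz":0,"rx":0,"ry":0,"rz":0},{"dx":0.832,"dy":0.14,"dz":0,"rx":0,"ry":0,"rz":0},{"dx":0.832,"dy":0.14,"dz":0,"rx":0,"ry":0,"rz":0},{"dx":0.832,"dy":0.14,"dz":0,"rx":0,"ry":0,"rz":0},{"dx":0.832,"dy":0.14,"dz":0,"rx":0,"ry":0,"rz":0},{"dx":0.832,"dy":0.14,"dz":0,"rx":0,"ry":0,"rz":0},{"dx":0,"dy":0,"dz":0,"rx":0,"ry":0,"rz":0}]'

```text
t: 41.9
tcp_pos: [0.6264, 0.036, -0.0072]
tool_rot: [0.994, 0.11, 0.001, 0.0]
force: [-0.6, 0.5, -2.1]
finger_gap: 0.53
gripper_force: 52.2
```

Request:
move_arm --targets '[{"dx":0,"dy":0,"dz":-0.1,"rx":0,"ry":0,"rz":0},{"dx":0,"dy":0,"dz":-0.1,"rx":0,"ry":0,"rz":0},{"dx":0,"dy":0,"dz":-0.1,"rx":0,"ry":0,"rz":0},{"dx":0,"dy":0,"dz":-0.1,"rx":0,"ry":0,"rz":0},{"dx":0,"dy":0,"dz":-0.04,"rx":0,"ry":0,"rz":0},{"dx":0,"dy":0,"dz":-0.04,"rx":0,"ry":0,"rz":0},{"dx":0,"dy":0,"dz":0,"rx":0,"ry":0,"rz":0},{"dx":0,"dy":0,"dz":0,"rx":0,"ry":0,"rz":0},{"dx":0,"dy":0,"dz":0,"rx":0,"ry":0,"rz":0},{"dx":0,"dy":0,"dz":0,"rx":0,"ry":0,"rz":0}]'

```text
t: 43.15
tcp_pos: [0.6249, 0.0361, -0.0184]
tool_rot: [0.994, 0.109, 0.0, 0.0]
force: [-1.3, -0.5, 5.5]
finger_gap: 0.526
gripper_force: 53.1
```

Request:
move_arm --targets '[{"dx":0,"dy":0,"dz":0,"rx":0,"ry":0,"rz":0},{"dx":0,"dy":0,"dz":0,"rx":0,"ry":0,"rz":0},{"dx":0,"dy":0,"dz":0,"rx":0,"ry":0,"rz":0},{"dx":0,"dy":0,"dz":0,"rx":0,"ry":0,"rz":0},{"dx":0,"dy":0,"dz":0.8,"rx":0,"ry":0,"rz":0},{"dx":0,"dy":0,"dz":0.8,"rx":0,"ry":0,"rz":0},{"dx":0,"dy":0,"dz":0.8,"rx":0,"ry":0,"rz":0},{"dx":0,"dy":0,"dz":0.8,"rx":0,"ry":0,"rz":0},{"dx":0,"dy":0,"dz":0.8,"rx":0,"ry":0,"rz":0},{"dx":0,"dy":0,"dz":0.8,"rx":0,"ry":0,"rz":0}]' --claw 75

```text
t: 44.4
tcp_pos: [0.6253, 0.0361, 0.1036]
tool_rot: [0.994, 0.109, 0.001, 0.0]
force: [0.3, 0.2, -0.2]
finger_gap: 0.749
gripper_force: 0.0
```

Request:
move_arm --targets '[{"dx":-0.77,"dy":0.95,"dz":0,"rx":0,"ry":0,"rz":0.233},{"dx":-0.77,"dy":0.95,"dz":0,"rx":0,"ry":0,"rz":0.233},{"dx":-0.77,"dy":0.95,"dz":0,"rx":0,"ry":0,"rz":0.233},{"dx":-0.77,"dy":0.95,"dz":0,"rx":0,"ry":0,"rz":0.233},{"dx":-0.77,"dy":0.95,"dz":0,"rx":0,"ry":0,"rz":0.233},{"dx":-0.77,"dy":0.95,"dz":0,"rx":0,"ry":0,"rz":0.233},{"dx":-0.77,"dy":0.95,"dz":-0.5,"rx":0,"ry":0,"rz":0.233},{"dx":-0.77,"dy":0.95,"dz":-0.5,"rx":0,"ry":0,"rz":0.233},{"dx":-0.77,"dy":0.95,"dz":-0.5,"rx":0,"ry":0,"rz":0.233},{"dx":-0.76,"dy":0.95,"dz":-0.5,"rx":0,"ry":0,"rz":0.233}]' --claw 60

```text
t: 45.65
tcp_pos: [0.4328, 0.2746, 0.0524]
tool_rot: [0.751, 0.661, 0.001, 0.0]
force: [0.2, 0.2, 0.0]
finger_gap: 0.604
gripper_force: 0.0
```

Request:
move_arm --targets '[{"dx":0,"dy":0,"dz":-0.4,"rx":0,"ry":0,"rz":0},{"dx":0,"dy":0,"dz":-0.4,"rx":0,"ry":0,"rz":0},{"dx":0,"dy":0,"dz":-0.4,"rx":0,"ry":0,"rz":0},{"dx":0,"dy":0,"dz":-0.4,"rx":0,"ry":0,"rz":0},{"dx":0,"dy":0,"dz":-0.4,"rx":0,"ry":0,"rz":0},{"dx":0,"dy":0,"dz":-0.4,"rx":0,"ry":0,"rz":0},{"dx":0,"dy":0,"dz":-0.4,"rx":0,"ry":0,"rz":0},{"dx":0,"dy":0,"dz":-0.2,"rx":0,"ry":0,"rz":0},{"dx":0,"dy":0,"dz":0,"rx":0,"ry":0,"rz":0},{"dx":0,"dy":0,"dz":0,"rx":0,"ry":0,"rz":0}]'

```text
t: 46.9
tcp_pos: [0.4328, 0.2737, -0.0236]
tool_rot: [0.752, 0.659, 0.0, 0.0]
force: [-0.4, 0.5, -0.6]
finger_gap: 0.604
gripper_force: 0.0
```

Request:
move_arm --targets '[{"dx":0,"dy":0,"dz":0,"rx":0,"ry":0,"rz":0},{"dx":0,"dy":0,"dz":0,"rx":0,"ry":0,"rz":0},{"dx":0,"dy":0,"dz":0,"rx":0,"ry":0,"rz":0},{"dx":0,"dy":0,"dz":0,"rx":0,"ry":0,"rz":0},{"dx":0,"dy":0,"dz":0,"rx":0,"ry":0,"rz":0},{"dx":0,"dy":0,"dz":0,"rx":0,"ry":0,"rz":0},{"dx":0,"dy":0,"dz":0,"rx":0,"ry":0,"rz":0},{"dx":0,"dy":0,"dz":0,"rx":0,"ry":0,"rz":0},{"dx":0,"dy":0,"dz":0,"rx":0,"ry":0,"rz":0},{"dx":0,"dy":0,"dz":0,"rx":0,"ry":0,"rz":0}]' --claw 20

```text
t: 48.15
tcp_pos: [0.4329, 0.2738, -0.0232]
tool_rot: [0.752, 0.659, 0.0, 0.0]
force: [-0.7, 0.2, 5.2]
finger_gap: 0.333
gripper_force: 51.7
```

Request:
move_arm --targets '[{"dx":0,"dy":0,"dz":1,"rx":0,"ry":0,"rz":0},{"dx":0,"dy":0,"dz":1,"rx":0,"ry":0,"rz":0},{"dx":0.3,"dy":-1,"dz":0,"rx":0,"ry":0,"rz":0},{"dx":0.3,"dy":-1,"dz":0,"rx":0,"ry":0,"rz":0},{"dx":0.3,"dy":-1,"dz":0,"rx":0,"ry":0,"rz":0},{"dx":0.3,"dy":-1,"dz":0,"rx":0,"ry":0,"rz":0},{"dx":0.3,"dy":-1,"dz":0,"rx":0,"ry":0,"rz":0},{"dx":0.3,"dy":-1,"dz":0,"rx":0,"ry":0,"rz":0},{"dx":0.3,"dy":-1,"dz":0,"rx":0,"ry":0,"rz":0},{"dx":0.3,"dy":-1,"dz":0,"rx":0,"ry":0,"rz":0}]'

```text
t: 49.4
tcp_pos: [0.4923, 0.0728, 0.0256]
tool_rot: [0.752, 0.659, -0.0, -0.0]
force: [0.1, 0.2, -2.8]
finger_gap: 0.339
gripper_force: 50.8
```

Request:
move_arm --targets '[{"dx":0.878,"dy":-0.773,"dz":0,"rx":0,"ry":0,"rz":0.096},{"dx":0.878,"dy":-0.773,"dz":0,"rx":0,"ry":0,"rz":0.096},{"dx":0.878,"dy":-0.773,"dz":0,"rx":0,"ry":0,"rz":0.096},{"dx":0.878,"dy":-0.773,"dz":0,"rx":0,"ry":0,"rz":0.096},{"dx":0.878,"dy":-0.773,"dz":0,"rx":0,"ry":0,"rz":0.096},{"dx":0.878,"dy":-0.773,"dz":0,"rx":0,"ry":0,"rz":0.096},{"dx":0.878,"dy":-0.773,"dz":0,"rx":0,"ry":0,"rz":0.096},{"dx":0,"dy":0,"dz":-0.5,"rx":0,"ry":0,"rz":0},{"dx":0,"dy":0,"dz":-0.5,"rx":0,"ry":0,"rz":0},{"dx":0,"dy":0,"dz":0,"rx":0,"ry":0,"rz":0}]'

```text
t: 50.65
tcp_pos: [0.6432, -0.0602, -0.0012]
tool_rot: [0.625, 0.781, -0.001, -0.003]
force: [-0.6, 0.2, -3.1]
finger_gap: 0.34
gripper_force: 50.6
```

Request:
move_arm --targets '[{"dx":0,"dy":0,"dz":-0.125,"rx":0,"ry":0,"rz":0},{"dx":0,"dy":0,"dz":-0.125,"rx":0,"ry":0,"rz":0},{"dx":0,"dy":0,"dz":-0.125,"rx":0,"ry":0,"rz":0},{"dx":0,"dy":0,"dz":-0.125,"rx":0,"ry":0,"rz":0},{"dx":0,"dy":0,"dz":-0.05,"rx":0,"ry":0,"rz":0},{"dx":0,"dy":0,"dz":-0.05,"rx":0,"ry":0,"rz":0},{"dx":0,"dy":0,"dz":-0.05,"rx":0,"ry":0,"rz":0},{"dx":0,"dy":0,"dz":-0.03,"rx":0,"ry":0,"rz":0},{"dx":0,"dy":0,"dz":0,"rx":0,"ry":0,"rz":0},{"dx":0,"dy":0,"dz":0,"rx":0,"ry":0,"rz":0}]'

```text
t: 51.9
tcp_pos: [0.6464, -0.0617, -0.0152]
tool_rot: [0.625, 0.781, 0.0, 0.0]
force: [-1.8, 0.1, 4.0]
finger_gap: 0.336
gripper_force: 51.4
```

Request:
move_arm --targets '[{"dx":0,"dy":0,"dz":0,"rx":0,"ry":0,"rz":0},{"dx":0,"dy":0,"dz":0,"rx":0,"ry":0,"rz":0},{"dx":0,"dy":0,"dz":0,"rx":0,"ry":0,"rz":0},{"dx":0,"dy":0,"dz":0,"rx":0,"ry":0,"rz":0},{"dx":0,"dy":0,"dz":0.9,"rx":0,"ry":0,"rz":0},{"dx":0,"dy":0,"dz":0.9,"rx":0,"ry":0,"rz":0},{"dx":0,"dy":0,"dz":0.9,"rx":0,"ry":0,"rz":0},{"dx":0,"dy":0,"dz":0.9,"rx":0,"ry":0,"rz":0},{"dx":0,"dy":0,"dz":0.9,"rx":0,"ry":0,"rz":0},{"dx":0,"dy":0,"dz":0.9,"rx":0,"ry":0,"rz":0}]' --claw 60

```text
t: 53.15
tcp_pos: [0.6462, -0.0616, 0.1199]
tool_rot: [0.625, 0.78, -0.0, -0.0]
force: [-0.3, -0.1, 0.1]
finger_gap: 0.598
gripper_force: 0.0
```

Request:
move_arm --targets '[{"dx":-0.73,"dy":-0.832,"dz":0,"rx":0,"ry":0,"rz":0},{"dx":-0.73,"dy":-0.832,"dz":0,"rx":0,"ry":0,"rz":0},{"dx":-0.73,"dy":-0.832,"dz":0,"rx":0,"ry":0,"rz":0},{"dx":-0.73,"dy":-0.832,"dz":0,"rx":0,"ry":0,"rz":0},{"dx":-0.73,"dy":-0.832,"dz":0,"rx":0,"ry":0,"rz":0},{"dx":-0.73,"dy":-0.832,"dz":0,"rx":0,"ry":0,"rz":0},{"dx":-0.73,"dy":-0.832,"dz":0,"rx":0,"ry":0,"rz":0},{"dx":-0.73,"dy":-0.832,"dz":0,"rx":0,"ry":0,"rz":0},{"dx":-0.73,"dy":-0.832,"dz":0,"rx":0,"ry":0,"rz":0},{"dx":-0.73,"dy":-0.832,"dz":0,"rx":0,"ry":0,"rz":0}]'

```text
t: 54.4
tcp_pos: [0.4633, -0.2703, 0.1193]
tool_rot: [0.625, 0.781, -0.0, 0.0]
force: [0.7, 0.4, -0.3]
finger_gap: 0.6
gripper_force: 0.0
```

Run:
```python
from meas import *
m=cams.camera_model('wrist');im=cams.snapshot('wrist')[:,:,::-1].copy()
t=cams.snapshot('top')[:,:,::-1];mt=cams.camera_model('top');np.save('w9.npy',m)
print(sensors.sense()['tcp_pos'],proj(m,[[.464,-.2695,.098],[.484,-.147,.01]]))
pp=proj(mt,[[.603,.1337,.09],[.6248,.0361,.026],[.6465,-.0615,.034]],False);print(pp)
b=cv2.resize(t[175:255,225:400],None,fx=3.6,fy=3.6,interpolation=cv2.INTER_CUBIC)
for p in pp: cv2.drawMarker(b,tuple(int(v) for v in (p-[225,175]+.5)*3.6),(0,0,255),0,8,1)
cv2.imwrite('pics/w9.png',np.vstack([cv2.resize(im[:,:],(b.shape[1],300)),b]))
for uv,z in((pp[0],.09),(pp[1]+[0,-6],.026),(pp[2],.034)):
    s,r,e,p=blob(t,mt,uv,z,140,14,False);print(s,np.round(r[0],1),np.round(r[1],1),round(r[2],1))
```

```text
[ 0.46256818 -0.27139213  0.11926778] [[325.0780109  266.44988305]
 [387.12571131  75.74272465]]
[[275.03043311 218.90330995]
 [306.12898862 214.94255245]
 [335.47745938 208.30246433]]
[  7   9  13  12 117] [604.3 136.7] [33.4 35. ] 11.7
[ 7 14 15 14 90] [626.3  36.5] [45. 45.] 45.5
[  7   9  16  11 120] [647.3 -60.8] [28.4 50.1] 14.4
```

View pics/w9.png

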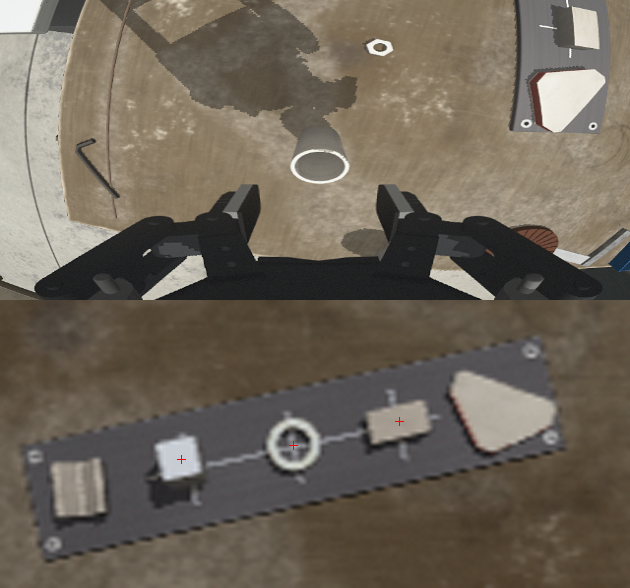

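The top view shows bar, ring and block on their crosses within about 2 mm, and the tube's rim is at about (325,266) in the wrist view, as predicted. Next, grip the tube.

Request:
move_arm --targets '[{"dx":0,"dy":0,"dz":-0.48,"rx":0,"ry":0,"rz":0},{"dx":0,"dy":0,"dz":-0.48,"rx":0,"ry":0,"rz":0},{"dx":0,"dy":0,"dz":-0.48,"rx":0,"ry":0,"rz":0},{"dx":0,"dy":0,"dz":-0.48,"rx":0,"ry":0,"rz":0},{"dx":0,"dy":0,"dz":-0.48,"rx":0,"ry":0,"rz":0},{"dx":0,"dy":0,"dz":-0.48,"rx":0,"ry":0,"rz":0},{"dx":0,"dy":0,"dz":-0.48,"rx":0,"ry":0,"rz":0},{"dx":0,"dy":0,"dz":0,"rx":0,"ry":0,"rz":0},{"dx":0,"dy":0,"dz":0,"rx":0,"ry":0,"rz":0},{"dx":0,"dy":0,"dz":0,"rx":0,"ry":0,"rz":0}]'

```text
t: 55.75
tcp_pos: [0.4641, -0.2699, 0.0357]
tool_rot: [0.625, 0.78, -0.0, 0.001]
force: [-0.1, -0.6, 0.9]
finger_gap: 0.599
gripper_force: 0.0
```

Request:
move_arm --targets '[{"dx":0,"dy":0,"dz":0,"rx":0,"ry":0,"rz":0},{"dx":0,"dy":0,"dz":0,"rx":0,"ry":0,"rz":0},{"dx":0,"dy":0,"dz":0,"rx":0,"ry":0,"rz":0},{"dx":0,"dy":0,"dz":0,"rx":0,"ry":0,"rz":0},{"dx":0,"dy":0,"dz":0,"rx":0,"ry":0,"rz":0},{"dx":0,"dy":0,"dz":0,"rx":0,"ry":0,"rz":0},{"dx":0,"dy":0,"dz":0,"rx":0,"ry":0,"rz":0},{"dx":0,"dy":0,"dz":0,"rx":0,"ry":0,"rz":0},{"dx":0,"dy":0,"dz":0,"rx":0,"ry":0,"rz":0},{"dx":0,"dy":0,"dz":0,"rx":0,"ry":0,"rz":0}]' --claw 20

```text
t: 57.0
tcp_pos: [0.4641, -0.2699, 0.0357]
tool_rot: [0.625, 0.78, -0.0, 0.0]
force: [-0.6, -0.2, 6.5]
finger_gap: 0.381
gripper_force: 49.4
```

Request:
move_arm --targets '[{"dx":0,"dy":0,"dz":0.8,"rx":0,"ry":0,"rz":0},{"dx":0,"dy":0,"dz":0.8,"rx":0,"ry":0,"rz":0},{"dx":0,"dy":0,"dz":0.8,"rx":0,"ry":0,"rz":0},{"dx":0.3,"dy":1,"dz":0,"rx":0,"ry":0,"rz":0},{"dx":0.3,"dy":1,"dz":0,"rx":0,"ry":0,"rz":0},{"dx":0.3,"dy":1,"dz":0,"rx":0,"ry":0,"rz":0},{"dx":0.3,"dy":1,"dz":0,"rx":0,"ry":0,"rz":0},{"dx":0.3,"dy":1,"dz":0,"rx":0,"ry":0,"rz":0},{"dx":0.3,"dy":1,"dz":0,"rx":0,"ry":0,"rz":0},{"dx":0.3,"dy":1,"dz":0,"rx":0,"ry":0,"rz":0}]'

```text
t: 58.25
tcp_pos: [0.516, -0.0936, 0.0946]
tool_rot: [0.625, 0.781, -0.0, -0.001]
force: [-0.1, 0.7, -2.1]
finger_gap: 0.379
gripper_force: 49.8
```

Request:
move_arm --targets '[{"dx":0.722,"dy":0.872,"dz":0,"rx":0,"ry":0,"rz":0},{"dx":0.722,"dy":0.872,"dz":0,"rx":0,"ry":0,"rz":0},{"dx":0.722,"dy":0.872,"dz":0,"rx":0,"ry":0,"rz":0},{"dx":0.722,"dy":0.872,"dz":0,"rx":0,"ry":0,"rz":0},{"dx":0.722,"dy":0.872,"dz":0,"rx":0,"ry":0,"rz":0},{"dx":0.722,"dy":0.872,"dz":0,"rx":0,"ry":0,"rz":0},{"dx":0,"dy":0,"dz":0,"rx":0,"ry":0,"rz":0},{"dx":0,"dy":0,"dz":-0.4,"rx":0,"ry":0,"rz":0},{"dx":0,"dy":0,"dz":-0.4,"rx":0,"ry":0,"rz":0},{"dx":0,"dy":0,"dz":0,"rx":0,"ry":0,"rz":0}]'

```text
t: 59.5
tcp_pos: [0.6229, 0.0356, 0.0736]
tool_rot: [0.626, 0.78, -0.001, -0.002]
force: [-0.2, -0.1, -0.6]
finger_gap: 0.377
gripper_force: 49.9
```

Run:
```python
from meas import *
m=cams.camera_model('wrist');im=cams.snapshot('wrist')[:,:,::-1].copy()
t=cams.snapshot('top')[:,:,::-1];s=cams.snapshot('side')[:,:,::-1]
print(sensors.sense()['tcp_pos'],sensors.sense()['force'])
k=lambda a:cv2.resize(a,(440,280),interpolation=cv2.INTER_CUBIC)
cv2.imwrite('pics/w10.png',np.vstack([k(im),k(s[170:310,180:400])]))
```

```text
[0.62459341 0.03573297 0.07518184] [ 0.23701825 -0.04139018 -0.49231736]
```

View pics/w10.png

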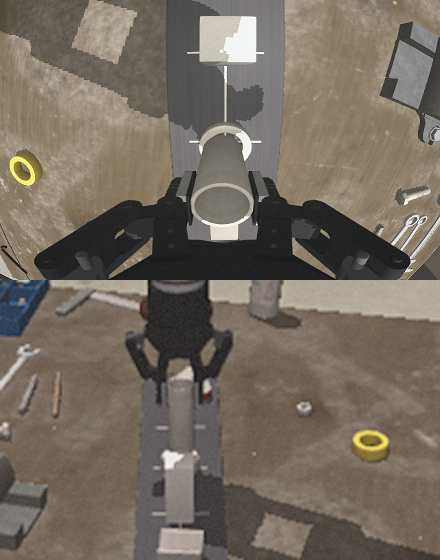

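The tube hangs over the ring on the middle cross, with the bar beyond it. I'll lower it gently.

Request:
move_arm --targets '[{"dx":0,"dy":0,"dz":-0.1,"rx":0,"ry":0,"rz":0},{"dx":0,"dy":0,"dz":-0.1,"rx":0,"ry":0,"rz":0},{"dx":0,"dy":0,"dz":-0.1,"rx":0,"ry":0,"rz":0},{"dx":0,"dy":0,"dz":-0.1,"rx":0,"ry":0,"rz":0},{"dx":0,"dy":0,"dz":-0.04,"rx":0,"ry":0,"rz":0},{"dx":0,"dy":0,"dz":-0.04,"rx":0,"ry":0,"rz":0},{"dx":0,"dy":0,"dz":-0.04,"rx":0,"ry":0,"rz":0},{"dx":0,"dy":0,"dz":-0.04,"rx":0,"ry":0,"rz":0},{"dx":0,"dy":0,"dz":0,"rx":0,"ry":0,"rz":0},{"dx":0,"dy":0,"dz":0,"rx":0,"ry":0,"rz":0}]'

```text
t: 60.9
tcp_pos: [0.6248, 0.0361, 0.0618]
tool_rot: [0.625, 0.781, 0.0, 0.0]
force: [-1.1, -0.3, 3.6]
finger_gap: 0.379
gripper_force: 50.5
```

Request:
move_arm --targets '[{"dx":0,"dy":0,"dz":0,"rx":0,"ry":0,"rz":0},{"dx":0,"dy":0,"dz":0,"rx":0,"ry":0,"rz":0},{"dx":0,"dy":0,"dz":0,"rx":0,"ry":0,"rz":0},{"dx":0,"dy":0,"dz":0,"rx":0,"ry":0,"rz":0},{"dx":0,"dy":0,"dz":0.6,"rx":0,"ry":0,"rz":0},{"dx":0,"dy":0,"dz":0.6,"rx":0,"ry":0,"rz":0},{"dx":0,"dy":0,"dz":0.6,"rx":0,"ry":0,"rz":0},{"dx":0,"dy":0,"dz":0.6,"rx":0,"ry":0,"rz":0},{"dx":0,"dy":0,"dz":0.6,"rx":0,"ry":0,"rz":0},{"dx":0,"dy":0,"dz":0.6,"rx":0,"ry":0,"rz":0}]' --claw 60

```text
t: 62.15
tcp_pos: [0.6246, 0.0362, 0.1524]
tool_rot: [0.625, 0.781, 0.0, 0.0]
force: [-0.4, -0.2, -1.3]
finger_gap: 0.601
gripper_force: 0.0
```

Request:
move_arm --targets '[{"dx":-0.567,"dy":-0.732,"dz":0,"rx":0,"ry":0,"rz":0},{"dx":-0.567,"dy":-0.732,"dz":0,"rx":0,"ry":0,"rz":0},{"dx":-0.567,"dy":-0.732,"dz":0,"rx":0,"ry":0,"rz":0},{"dx":-0.567,"dy":-0.732,"dz":0,"rx":0,"ry":0,"rz":0},{"dx":-0.567,"dy":-0.732,"dz":0,"rx":0,"ry":0,"rz":0},{"dx":-0.567,"dy":-0.732,"dz":-0.6,"rx":0,"ry":0,"rz":0},{"dx":-0.567,"dy":-0.732,"dz":-0.6,"rx":0,"ry":0,"rz":0},{"dx":-0.567,"dy":-0.732,"dz":-0.6,"rx":0,"ry":0,"rz":0},{"dx":-0.567,"dy":-0.732,"dz":-0.6,"rx":0,"ry":0,"rz":0},{"dx":-0.567,"dy":-0.732,"dz":-0.6,"rx":0,"ry":0,"rz":0}]' --claw 50

```text
t: 63.4
tcp_pos: [0.4818, -0.1481, 0.0759]
tool_rot: [0.625, 0.78, 0.0, 0.0]
force: [0.2, -0.3, -0.5]
finger_gap: 0.502
gripper_force: 0.0
```

Run:
```python
from meas import *
m=cams.camera_model('wrist');im=cams.snapshot('wrist')[:,:,::-1].copy()
s=cams.snapshot('side')[:,:,::-1]
uv=proj(m,[[.4831,-.1468,.01]])[0].round().astype(int);print(uv,sensors.sense()['tcp_pos'])
np.save('w11.npy',m);cv2.imwrite('w11raw.png',im)
g=im.min(2)
for th in(120,150,180):
    k=(g>th).astype(np.uint8)[uv[1]-45:uv[1]+45,uv[0]-45:uv[0]+45]
    cs,_=cv2.findContours(k,cv2.RETR_EXTERNAL,cv2.CHAIN_APPROX_NONE)
    c=max(cs,key=cv2.contourArea)[:,0]+uv-45
    P=((onplane(m,c,.01,True))*1000).astype(np.float32)
    h=cv2.convexHull(P)[:,0]
    # width over directions: flats at minima, period 60 deg
    A=np.radians(np.arange(0,180,2));w=np.array([np.ptp(h@[np.cos(a),np.sin(a)]) for a in A])
    ph=np.angle(np.sum(w*np.exp(-6j*A)));print(th,cv2.contourArea(c),cv2.minEnclosingCircle(P),w.min(),w.max(),'flat normal deg',(180-np.degrees(ph))/6%60)
k=lambda a:cv2.resize(a,(440,290),interpolation=cv2.INTER_CUBIC)
cv2.imwrite('pics/w11.png',np.vstack([k(im[uv[1]-60:uv[1]+60,uv[0]-90:uv[0]+90]),k(s[170:310,180:400])]))
```

```text
[326 241] [ 0.48008221 -0.14807585  0.07491315]
120 639.5 ((483.10174560546875, -146.615234375), 10.65069580078125) 19.001109949803663 21.278614415823014 flat normal deg 26.6186527944476
150 618.0 ((483.18951416015625, -146.46286010742188), 10.4761381149292) 18.81879165307741 20.82173288374203 flat normal deg 26.22224709105723
180 593.5 ((483.1129150390625, -146.61312866210938), 10.213011741638184) 18.051096471444282 20.374690385477578 flat normal deg 26.40977222441042
```

View pics/w11.png

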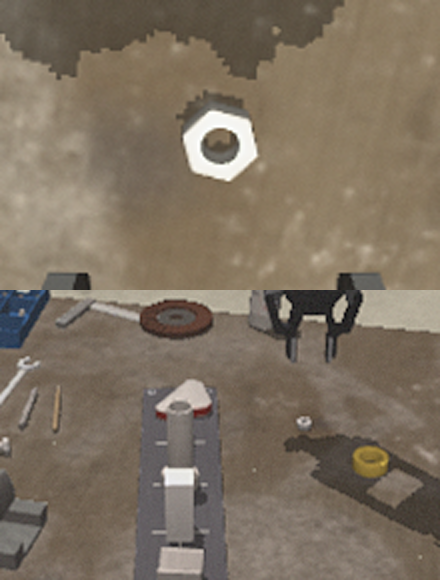

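The nut is centred at (483.1, -146.6) mm with a flat normal at 26.4°, and the side crop shows the tube standing on the ring. I'll come down with the finger gap at 35%, then feel for the table.

Request:
move_arm --targets '[{"dx":0,"dy":0.01,"dz":-0.55,"rx":0,"ry":0,"rz":0.093},{"dx":0,"dy":0,"dz":-0.55,"rx":0,"ry":0,"rz":0.093},{"dx":0,"dy":0,"dz":-0.55,"rx":0,"ry":0,"rz":0.093},{"dx":0,"dy":0,"dz":-0.55,"rx":0,"ry":0,"rz":0.093},{"dx":0,"dy":0,"dz":-0.55,"rx":0,"ry":0,"rz":0.093},{"dx":0,"dy":0,"dz":-0.55,"rx":0,"ry":0,"rz":0},{"dx":0,"dy":0,"dz":-0.2,"rx":0,"ry":0,"rz":0},{"dx":0,"dy":0,"dz":-0.2,"rx":0,"ry":0,"rz":0},{"dx":0,"dy":0,"dz":-0.2,"rx":0,"ry":0,"rz":0},{"dx":0,"dy":0,"dz":0,"rx":0,"ry":0,"rz":0}]' --claw 35

```text
t: 64.75
tcp_pos: [0.4828, -0.1465, -0.0215]
tool_rot: [0.526, 0.851, 0.0, -0.0]
force: [-0.7, -0.1, 0.6]
finger_gap: 0.35
gripper_force: 0.0
```

Request:
move_arm --targets '[{"dx":0,"dy":0,"dz":-0.02,"rx":0,"ry":0,"rz":0},{"dx":0,"dy":0,"dz":-0.02,"rx":0,"ry":0,"rz":0},{"dx":0,"dy":0,"dz":-0.02,"rx":0,"ry":0,"rz":0},{"dx":0,"dy":0,"dz":-0.02,"rx":0,"ry":0,"rz":0},{"dx":0,"dy":0,"dz":-0.02,"rx":0,"ry":0,"rz":0},{"dx":0,"dy":0,"dz":-0.02,"rx":0,"ry":0,"rz":0},{"dx":0,"dy":0,"dz":0,"rx":0,"ry":0,"rz":0},{"dx":0,"dy":0,"dz":0,"rx":0,"ry":0,"rz":0},{"dx":0,"dy":0,"dz":0,"rx":0,"ry":0,"rz":0},{"dx":0,"dy":0,"dz":0,"rx":0,"ry":0,"rz":0}]'

```text
t: 66.0
tcp_pos: [0.4829, -0.1466, -0.0243]
tool_rot: [0.526, 0.851, 0.0, -0.0]
force: [-0.2, 0.1, -1.1]
finger_gap: 0.353
gripper_force: 0.0
```

Run:
```python
from meas import *
m=cams.camera_model('wrist');im=cams.snapshot('wrist')[:,:,::-1].copy()
s=sensors.sense();print(s['tcp_pos'],s['force'],s['finger_gap'])
np.save('w12.npy',m)
cv2.imwrite('pics/w12.png',cv2.resize(im[230:390,220:420],(800,600)[:2] if 0 else (750,600),interpolation=cv2.INTER_CUBIC))
```

```text
[ 0.48287292 -0.14655631 -0.02427603] [ 0.30042729  0.15257906 -0.07681238] 0.34827392047167927
```

View pics/w12.png

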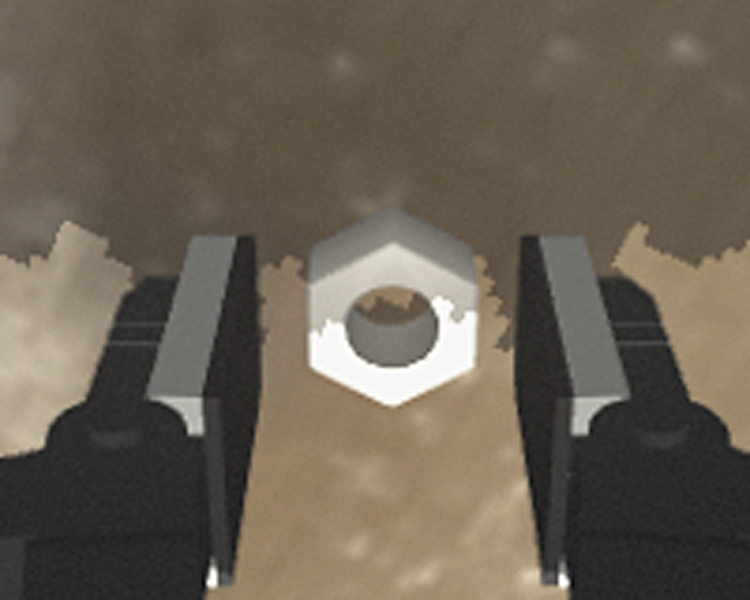

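The pads are parallel to the nut's flats and centred on it (pads about 388, nut about 392). I'll keep feeling downward.

Request:
move_arm --targets '[{"dx":0,"dy":0,"dz":-0.03,"rx":0,"ry":0,"rz":0},{"dx":0,"dy":0,"dz":-0.03,"rx":0,"ry":0,"rz":0},{"dx":0,"dy":0,"dz":-0.03,"rx":0,"ry":0,"rz":0},{"dx":0,"dy":0,"dz":-0.03,"rx":0,"ry":0,"rz":0},{"dx":0,"dy":0,"dz":0,"rx":0,"ry":0,"rz":0},{"dx":0,"dy":0,"dz":0,"rx":0,"ry":0,"rz":0},{"dx":0,"dy":0,"dz":0,"rx":0,"ry":0,"rz":0},{"dx":0,"dy":0,"dz":0,"rx":0,"ry":0,"rz":0},{"dx":0,"dy":0,"dz":0,"rx":0,"ry":0,"rz":0},{"dx":0,"dy":0,"dz":0,"rx":0,"ry":0,"rz":0}]' --claw 5

```text
t: 67.3
tcp_pos: [0.483, -0.1467, -0.0246]
tool_rot: [0.526, 0.851, -0.0, 0.001]
force: [-3.4, 1.0, 23.9]
finger_gap: 0.216
gripper_force: 49.5
```

The nut is gripped; the tips just touch the table at TCP z of about -0.025. Now carry it to the block.

Request:
move_arm --targets '[{"dx":0,"dy":0,"dz":0.8,"rx":0,"ry":0,"rz":0},{"dx":0,"dy":0,"dz":0.8,"rx":0,"ry":0,"rz":0},{"dx":0,"dy":0,"dz":0.8,"rx":0,"ry":0,"rz":0},{"dx":0.934,"dy":0.487,"dz":0,"rx":0,"ry":0,"rz":-0.066},{"dx":0.934,"dy":0.487,"dz":0,"rx":0,"ry":0,"rz":-0.066},{"dx":0.934,"dy":0.487,"dz":0,"rx":0,"ry":0,"rz":-0.066},{"dx":0.934,"dy":0.487,"dz":0,"rx":0,"ry":0,"rz":-0.066},{"dx":0.934,"dy":0.487,"dz":0,"rx":0,"ry":0,"rz":-0.066},{"dx":0.934,"dy":0.487,"dz":0,"rx":0,"ry":0,"rz":-0.066},{"dx":0.934,"dy":0.487,"dz":0,"rx":0,"ry":0,"rz":-0.066}]'

```text
t: 68.55
tcp_pos: [0.6467, -0.0608, 0.0324]
tool_rot: [0.625, 0.781, -0.0, -0.0]
force: [-0.1, -0.1, -1.3]
finger_gap: 0.213
gripper_force: 48.9
```

Request:
move_arm --targets '[{"dx":0,"dy":0,"dz":0,"rx":0,"ry":0,"rz":0},{"dx":0,"dy":0,"dz":-0.2,"rx":0,"ry":0,"rz":0},{"dx":0,"dy":0,"dz":-0.2,"rx":0,"ry":0,"rz":0},{"dx":0,"dy":0,"dz":-0.2,"rx":0,"ry":0,"rz":0},{"dx":0,"dy":0,"dz":-0.06,"rx":0,"ry":0,"rz":0},{"dx":0,"dy":0,"dz":-0.06,"rx":0,"ry":0,"rz":0},{"dx":0,"dy":0,"dz":-0.06,"rx":0,"ry":0,"rz":0},{"dx":0,"dy":0,"dz":0,"rx":0,"ry":0,"rz":0},{"dx":0,"dy":0,"dz":0,"rx":0,"ry":0,"rz":0},{"dx":0,"dy":0,"dz":0,"rx":0,"ry":0,"rz":0}]'

```text
t: 69.8
tcp_pos: [0.6464, -0.0613, 0.0133]
tool_rot: [0.625, 0.781, 0.0, 0.0]
force: [0.6, -0.8, -0.9]
finger_gap: 0.216
gripper_force: 48.9
```

Now the last 4 mm or so, slowly.

Request:
move_arm --targets '[{"dx":0,"dy":0,"dz":-0.04,"rx":0,"ry":0,"rz":0},{"dx":0,"dy":0,"dz":-0.04,"rx":0,"ry":0,"rz":0},{"dx":0,"dy":0,"dz":-0.03,"rx":0,"ry":0,"rz":0},{"dx":0,"dy":0,"dz":-0.02,"rx":0,"ry":0,"rz":0},{"dx":0,"dy":0,"dz":-0.02,"rx":0,"ry":0,"rz":0},{"dx":0,"dy":0,"dz":0,"rx":0,"ry":0,"rz":0},{"dx":0,"dy":0,"dz":0,"rx":0,"ry":0,"rz":0},{"dx":0,"dy":0,"dz":0,"rx":0,"ry":0,"rz":0},{"dx":0,"dy":0,"dz":0,"rx":0,"ry":0,"rz":0},{"dx":0,"dy":0,"dz":0,"rx":0,"ry":0,"rz":0}]'

```text
t: 71.05
tcp_pos: [0.6463, -0.0614, 0.0097]
tool_rot: [0.625, 0.781, 0.0, 0.0]
force: [-0.9, 0.2, 4.8]
finger_gap: 0.213
gripper_force: 49.4
```

Request:
move_arm --targets '[{"dx":0,"dy":0,"dz":0,"rx":0,"ry":0,"rz":0},{"dx":0,"dy":0,"dz":0,"rx":0,"ry":0,"rz":0},{"dx":0,"dy":0,"dz":0,"rx":0,"ry":0,"rz":0},{"dx":0,"dy":0,"dz":0,"rx":0,"ry":0,"rz":0},{"dx":0,"dy":0,"dz":0.4,"rx":0,"ry":0,"rz":0},{"dx":0,"dy":0,"dz":1,"rx":0,"ry":0,"rz":0},{"dx":0,"dy":0,"dz":1,"rx":0,"ry":0,"rz":0},{"dx":0,"dy":0,"dz":1,"rx":0,"ry":0,"rz":0},{"dx":0,"dy":0,"dz":1,"rx":0,"ry":0,"rz":0},{"dx":0,"dy":0,"dz":1,"rx":0,"ry":0,"rz":0}]' --claw 40

```text
t: 72.3
tcp_pos: [0.6464, -0.0614, 0.1461]
tool_rot: [0.625, 0.781, 0.0, 0.0]
force: [0.4, 0.6, -0.7]
finger_gap: 0.399
gripper_force: 0.0
```

Request:
move_arm --targets '[{"dx":-0.8,"dy":-1,"dz":0.4,"rx":0,"ry":0,"rz":0},{"dx":-0.8,"dy":-1,"dz":0.4,"rx":0,"ry":0,"rz":0},{"dx":-0.8,"dy":-1,"dz":0.4,"rx":0,"ry":0,"rz":0},{"dx":-0.8,"dy":-1,"dz":0.4,"rx":0,"ry":0,"rz":0},{"dx":-0.8,"dy":-1,"dz":0.4,"rx":0,"ry":0,"rz":0},{"dx":-0.8,"dy":-0.5,"dz":0,"rx":0,"ry":0,"rz":0},{"dx":-0.8,"dy":0,"dz":0,"rx":0,"ry":0,"rz":0},{"dx":0,"dy":0,"dz":0,"rx":0,"ry":0,"rz":0},{"dx":0,"dy":0,"dz":0,"rx":0,"ry":0,"rz":0},{"dx":0,"dy":0,"dz":0,"rx":0,"ry":0,"rz":0}]'

```text
t: 73.55
tcp_pos: [0.5073, -0.1989, 0.1947]
tool_rot: [0.624, 0.781, 0.0, 0.001]
force: [0.0, -0.4, 0.7]
finger_gap: 0.395
gripper_force: 0.0
```

Run:
```python
from meas import *
t=cams.snapshot('top')[:,:,::-1].copy();mt=cams.camera_model('top');s=cams.snapshot('side')[:,:,::-1]
pp=proj(mt,[[.603,.1337,.09],[.6248,.0361,.124],[.6465,-.0615,.044]],False)
b=cv2.resize(t[175:255,225:400],None,fx=3.6,fy=3.6,interpolation=cv2.INTER_CUBIC)
for p in pp: cv2.drawMarker(b,tuple(int(v) for v in (p-[225,175]+.5)*3.6),(0,0,255),0,8,1)
cv2.imwrite('pics/w13.png',np.vstack([cv2.resize(s[180:330,200:380],(630,310),interpolation=cv2.INTER_CUBIC),b]))
print(sensors.sense()['t'])
```

```text
73.65
```

View pics/w13.png

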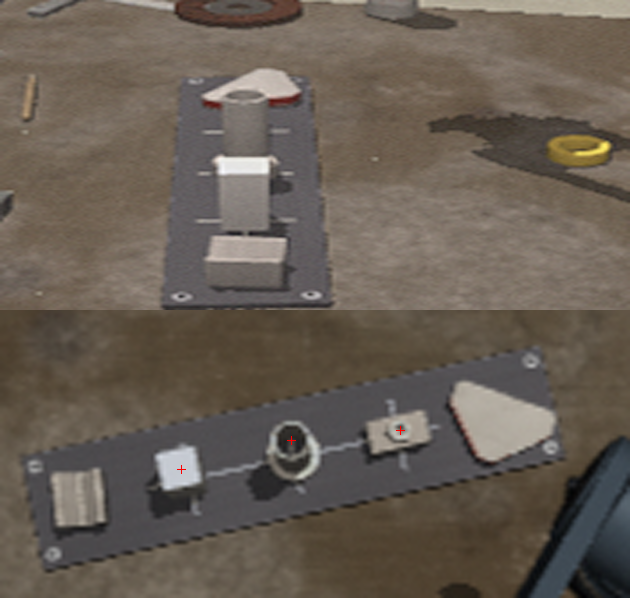

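All five parts stand in place: nut centred on the block, tube centred on the ring, bar on its cross. The gripper is clear, so I'll hand it in.

```bash
python3 -c "
from station import order
print(order.sign_off())"
```

```text
the job is handed in; nothing more can be done
None
```

I handed the job in at about 74 s: the last pictures show the bar, ring and block on their crosses to about 2 mm, the tube standing on the ring, and the nut on the middle of the block, but I placed the ring before the block because the first block grasps closed above it (the real fingertips sit about 25–35 mm short of the stated TCP).

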